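# Turn a rack of bushings out onto its cover

### The job

Turn the bushings out of the grey rack so that all six stand on their flanges on the white cover, lying flat in the steel tray: hold the loose cover against the rack's mouth, lift the two together out of the stand, turn them mouth-down and lay them in the tray, then lift the rack away, leaving the bushings standing. Set the empty rack down mouth-down on the black rubber mat, and leave the other things on the bench where they are.

Things in the scene. Friction and masses are not known exactly. Their poses are not given: they have to be found in the camera images.
- stand: Fixed dark steel stand, base 90 x 120 x 8 mm, origin under it at table level. Rack and cover lean in it, the rack's mouth facing the stand's +y and 18 degrees upward; stand x runs across their width. Back: two rails within 23 mm of the middle, a gap between for the rack's handle. Foot: ledge 62 mm wide with a 6 mm lip before the cover. The sides are open; the stack leaves it upward.
- rack_center (a point): Centre of the grey rack (0.2 kg): box 56 x 83 x 44 mm (its x, y, z), open at its +z mouth, which is 22 mm from this point; walls 3 mm; 2 x 3 square cells 23.5 mm wide, 41 deep, a bushing in each. In the stand its +y end is the lower one and x is level, parallel to the stand's x. On the closed side (-z) a solid handle rib 14 (x) x 50 (y) mm, 34 high.
- rack_handle (a point): Point in the rack's handle rib, 22 mm out from the rack's closed side, 12 mm short of the rib's free edge; axes as the rack's. Gripped across x (14 mm). The rib points up once the rack is mouth-down.
- cover_center (a point): Centre of the white cover's plate, 56 x 83 x 8 mm, 0.07 kg. It leans loose on the rack's mouth, axes parallel to the rack's, 26 mm from its centre. Its one ear, 5 mm thick, lies over the rack's +x side with 1 mm play, from the mouth to 38 mm down it, y -41.5 (upper end) to +24.5. Ear plus rack are 62 mm wide, outer faces at x -28 and +34: gripping across x there clamps both.
- tray: Fixed open steel tray, outside 240 x 180 x 22 mm (x, y, z), walls and floor 4 mm; origin under its centre at table level. A small socket stands in its +x, +y corner.
- mat: Fixed black rubber mat 150 x 150 x 4 mm; origin under its centre at table level.
- socket (a point): Bystander: steel socket, 22 mm diameter, 38 mm tall, in the tray's corner, at (98, 60) mm in the tray's frame; point at its mid-height.
- wrench (a point): Bystander: wrench lying beyond the mat.
- can1 (a point): Bystander: small upright blue spray can, 52 mm diameter, 120 mm tall; point at mid-height.
- can2 (a point): Bystander: a second such can; point at mid-height.
- jar (a point): Bystander: glass jar, 70 mm diameter, 80 mm tall; point at mid-height.
- lamp (a point): Bystander: black inspection lamp lying on the table, 290 x 45 x 26 mm; point on the handle.
- bushing0_mid (a point): Middle of a steel flanged bushing, 36 mm long, body 18 mm diameter, flange 22 mm diameter and 5 mm thick at its +z end, 20 g. It lies loose in a cell of the rack with the flange towards the mouth.
- bushing1_mid (a point): Middle of a steel flanged bushing, 36 mm long, body 18 mm diameter, flange 22 mm diameter and 5 mm thick at its +z end, 20 g. It lies loose in a cell of the rack with the flange towards the mouth.
- bushing2_mid (a point): Middle of a steel flanged bushing, 36 mm long, body 18 mm diameter, flange 22 mm diameter and 5 mm thick at its +z end, 20 g. It lies loose in a cell of the rack with the flange towards the mouth.
- bushing3_mid (a point): Middle of a steel flanged bushing, 36 mm long, body 18 mm diameter, flange 22 mm diameter and 5 mm thick at its +z end, 20 g. It lies loose in a cell of the rack with the flange towards the mouth.
- bushing4_mid (a point): Middle of a steel flanged bushing, 36 mm long, body 18 mm diameter, flange 22 mm diameter and 5 mm thick at its +z end, 20 g. It lies loose in a cell of the rack with the flange towards the mouth.
- bushing5_mid (a point): Middle of a steel flanged bushing, 36 mm long, body 18 mm diameter, flange 22 mm diameter and 5 mm thick at its +z end, 20 g. It lies loose in a cell of the rack with the flange towards the mouth.
Not all that is in view belongs to the job. Leave any brown or turquoise look-alike of the part that bears rack_center alone.

How it is judged:
On the way, in this order (a step that is already met when the one before it is completed fails the run):
1. The rack has been carried at least 60 mm from its start with the cover still flat against its mouth (distance of rack_center from where it was at the start of the episode above 0.06 m and z of cover_center in the frame of rack_center between 0.02 and 0.032 m and x of cover_center in the frame of rack_center between -0.012 and 0.012 m and y of cover_center in the frame of rack_center between -0.015 and 0.015 m and angle between the z axis of cover_center and the z axis of rack_center, either way round below 0.15 rad), for 0.2 s.
2. The rack rests mouth-down in the tray on the cover, which lies flat on the tray's floor (z of cover_center in the frame of rack_center between 0.02 and 0.032 m and x of cover_center in the frame of rack_center between -0.012 and 0.012 m and y of cover_center in the frame of rack_center between -0.015 and 0.015 m and angle between the z axis of cover_center and the z axis of rack_center, either way round below 0.15 rad and x of cover_center in the frame of tray between -0.09 and 0.09 m and y of cover_center in the frame of tray between -0.07 and 0.07 m and height (world z) of cover_center below 0.016 m and angle between each of cover_center, rack_center's own z axis and vertical above 3 rad), for 0.2 s.
3. The rack has been lifted clear off the cover and all bushings stand on it (z of rack_center in the frame of cover_center below -0.08 m and x of cover_center in the frame of tray between -0.09 and 0.09 m and y of cover_center in the frame of tray between -0.07 and 0.07 m and height (world z) of cover_center below 0.016 m and angle between cover_center's own z axis and vertical above 3 rad and x of bushing0_mid in the frame of cover_center between -0.028 and 0.028 m and y of bushing0_mid in the frame of cover_center between -0.0415 and 0.0415 m and z of bushing0_mid in the frame of cover_center between -0.026 and -0.018 m and angle between each of bushing0_mid, bushing1_mid, bushing2_mid, bushing3_mid, bushing4_mid, bushing5_mid's own z axis and vertical above 2.95 rad and x of bushing1_mid in the frame of cover_center between -0.028 and 0.028 m and y of bushing1_mid in the frame of cover_center between -0.0415 and 0.0415 m and z of bushing1_mid in the frame of cover_center between -0.026 and -0.018 m and x of bushing2_mid in the frame of cover_center between -0.028 and 0.028 m and y of bushing2_mid in the frame of cover_center between -0.0415 and 0.0415 m and z of bushing2_mid in the frame of cover_center between -0.026 and -0.018 m and x of bushing3_mid in the frame of cover_center between -0.028 and 0.028 m and y of bushing3_mid in the frame of cover_center between -0.0415 and 0.0415 m and z of bushing3_mid in the frame of cover_center between -0.026 and -0.018 m and x of bushing4_mid in the frame of cover_center between -0.028 and 0.028 m and y of bushing4_mid in the frame of cover_center between -0.0415 and 0.0415 m and z of bushing4_mid in the frame of cover_center between -0.026 and -0.018 m and x of bushing5_mid in the frame of cover_center between -0.028 and 0.028 m and y of bushing5_mid in the frame of cover_center between -0.0415 and 0.0415 m and z of bushing5_mid in the frame of cover_center between -0.026 and -0.018 m), for 0.2 s.
At the end, for the whole second after the job is handed in: Cover flat (within 8 degrees) on the tray floor, ear up, its centre within 90 x 70 mm of the tray centre; every bushing standing flange-down on the cover plate, within 11 degrees; rack flat and mouth-down on the mat, its centre within 55 mm of the mat centre along each mat axis (x of cover_center in the frame of tray between -0.09 and 0.09 m and y of cover_center in the frame of tray between -0.07 and 0.07 m and height (world z) of cover_center below 0.016 m and angle between each of cover_center, rack_center's own z axis and vertical above 3 rad and x of bushing0_mid in the frame of cover_center between -0.028 and 0.028 m and y of bushing0_mid in the frame of cover_center between -0.0415 and 0.0415 m and z of bushing0_mid in the frame of cover_center between -0.026 and -0.018 m and angle between each of bushing0_mid, bushing1_mid, bushing2_mid, bushing3_mid, bushing4_mid, bushing5_mid's own z axis and vertical above 2.95 rad and x of bushing1_mid in the frame of cover_center between -0.028 and 0.028 m and y of bushing1_mid in the frame of cover_center between -0.0415 and 0.0415 m and z of bushing1_mid in the frame of cover_center between -0.026 and -0.018 m and x of bushing2_mid in the frame of cover_center between -0.028 and 0.028 m and y of bushing2_mid in the frame of cover_center between -0.0415 and 0.0415 m and z of bushing2_mid in the frame of cover_center between -0.026 and -0.018 m and x of bushing3_mid in the frame of cover_center between -0.028 and 0.028 m and y of bushing3_mid in the frame of cover_center between -0.0415 and 0.0415 m and z of bushing3_mid in the frame of cover_center between -0.026 and -0.018 m and x of bushing4_mid in the frame of cover_center between -0.028 and 0.028 m and y of bushing4_mid in the frame of cover_center between -0.0415 and 0.0415 m and z of bushing4_mid in the frame of cover_center between -0.026 and -0.018 m and x of bushing5_mid in the frame of cover_center between -0.028 and 0.028 m and y of bushing5_mid in the frame of cover_center between -0.0415 and 0.0415 m and z of bushing5_mid in the frame of cover_center between -0.026 and -0.018 m and x of rack_center in the frame of mat between -0.055 and 0.055 m and y of rack_center in the frame of mat between -0.055 and 0.055 m and height (world z) of rack_center below 0.032 m); the robot touches nothing.
It fails at once if a bystander is moved more than 40 mm (distance of any of socket, wrench, can1, can2, jar, lamp from where it was at the start of the episode above 0.04 m).
It also fails if it takes over 64 s, if anything falls off the work surface, if the arm or the gripper's body presses on something with over 40 N, if the wrist force passes 120 N, or if a joint passes its speed limit or range.

### The arm

A 7-joint arm with a two-finger parallel gripper is mounted at the origin on the work surface. World frame = base frame: x ahead of the robot, y to its left, z up, the work surface at z = 0. Lengths are in m, angles in rad, forces in N, time in s.
With the tool pointing down it reaches from about 0.4 to 0.9 m from the base axis. Payload 5.6 kg.
Tool frame: the origin (TCP) lies at the very end of the fingers, on their centre line; the grasp point (between the pads) lies 19 mm behind it; z points along the fingers, y is the line along which they close (so a half turn about z gives the same grasp; the last joint's range is limited). The gripper opens to 92 mm and grips with 3 to 60 N. Pads are 20 mm wide; open, the fingers measure 128 mm over their backs; the gripper's body (75 mm by 189 mm) begins 69 mm behind the grasp point.
Start: joints at [-1.155, 0.468, -0.012, 1.603, 0.006, 1.071, -0.056], TCP at [0.288, 0.583, 0.215] pointing down, gripper open.
Joint ranges: [-2.53, 2.53], [-0.31, 2.02], [-1.57, 1.55], [0.28, 2.44], [-1.29, 4.43], [0.15, 1.84], [-2.92, 2.92]. Speed limits (rad/s): [2.57, 2.57, 3.14, 3.14, 3.14, 3.14, 3.14].

### API

Orientations are given as a 3x3 rotation matrix whose columns are the frame's x, y, z axes.
In Python, from cell import ctrl gives the robot as it stands. The module is installed in compiled form; this text tells all that it offers.
- The arm moves only by the tool arm_command, never from a script. Its argument "commands" is a list of rows, each a list of 5 numbers: the shift along the tool's x, y, z in mm, then the turn about the tool's z in rad, then the finger opening in mm, from 0 to 91.9. In form: [[tx, ty, tz, roll, jaw], ...]. A call has 1 to 8 rows; each row is the pose to reach, as a shift and turn from the pose commanded when the call began, along the tool's axes at that moment; what a row does not reach only later rows make up. A row lasts 1/10 s, in which the tool goes at most 50 mm and 8.59 degrees, less where a joint would pass 70% of its speed; a pose out of reach is approached as far as the arm can. A call with a gripper value outside its range is refused whole. The fingers move at their own pace and stop on an object; the grip force is fixed at half the most. Time passes only in rows, so rows that repeat a pose let the fingers close. It gives the time, the measured TCP pose, the force, the opening and the grip force at its end, in the units of the state.
- ctrl.read_state(): the state, without advancing time (a new reading comes with each control period).
- ctrl.grab_frame(name): name is "scene" or "top"; returns a dict with "color" (384x512x3 uint8, red, green, blue), "vertical_fov" (degrees; the focal length in pixels is half the picture's height over the tangent of half this angle, whatever the lens; pixels are square), "cx", "cy" (the principal point, pixels), "T" (4x4, takes a point from camera to world coordinates). Camera axes: x right, y up, looking along -z (the intrinsics and any distortion apply to the point x, -y, -z); pixel columns grow to the right and rows downward; lengths in m; the calibration is good to about 2 mm. A picture is of the moment at which its call begins. There is no depth.
- ctrl.sign_off(): hands the job in; it is judged then, once.
The state is a dict: "time_s": time; "qpos": joint angles; "dq": joint speeds; "effort": joint torques, N m; "position": TCP position; "tcp_rot": TCP orientation; "force": force on the tool from outside, world axes, zero at the start; "moment": the same for the moment, N m; "finger_gap": finger opening in m; "grip_force": force on a finger pad.
Only numpy, scipy, OpenCV 4.12 (cv2) and the standard library are available. Lean on these libraries where they do the work, as an engineer would, in place of code of your own. Each camera call takes 0.05 s, during which the arm holds its last target. There are 200 camera calls.

## Working session

There is one attempt and no reset: what is moved stays moved. The work goes in short steps, Python scripts to look and compute and a tool call to move; the robot and the scene stay as the last step left them, time stands still between calls to the robot, and variables do not carry over. Pictures are saved under pics/ and viewed, at most 10 in all, crops included, and the job is handed in when it is done.

Besides the shell and the picture viewer there is one more tool, called after "Call:" in YAML: its name, and indented under it one key for each argument. arm_command: Moves the arm, as the interface text tells. Its arguments: {"type":"object","properties":{"commands":{"type":"array"}},"required":["commands"]}

```bash
mkdir -p pics; cat > h.py <<'E'
import numpy as np, cv2
from cell import ctrl
def grab(n):
    f=ctrl.grab_frame(n); f['f']=f['color'].shape[0]/2/np.tan(np.radians(f['vertical_fov'])/2); return f
def ray(f,u,v):
    T=f['T']; d=T[:3,:3]@np.array([(u-f['cx'])/f['f'],-(v-f['cy'])/f['f'],-1]); return T[:3,3],d
def onz(f,u,v,z):
    o,d=ray(f,u,v); return o+d*(z-o[2])/d[2]
def proj(f,p):
    T=f['T']; c=T[:3,:3].T@(np.asarray(p)-T[:3,3]); return f['cx']+f['f']*c[0]/-c[2], f['cy']-f['f']*c[1]/-c[2]
def save(f,n,box=None,s=1):
    im=f['color'][:,:,::-1]
    if box: u0,v0,u1,v1=box; im=im[v0:v1,u0:u1]
    cv2.imwrite('pics/'+n,cv2.resize(im,None,fx=s,fy=s,interpolation=cv2.INTER_CUBIC))
E
python3 - <<'E'
from h import *
for n in('scene','top'):
    f=grab(n); save(f,n+'0.png',s=1.5); np.save(n+'0.npy',f,allow_pickle=True); print({k:v for k,v in f.items() if k!='color'})
s=ctrl.read_state(); print(s)
E
```

```text
{'vertical_fov': 52.83237604577481, 'cx': 267.04484348168853, 'cy': 191.94270538202764, 'T': array([[-0.47830479, -0.71526506,  0.50952961,  1.08430519],
       [ 0.87803027, -0.37829378,  0.29318368,  0.33603939],
       [-0.01695216,  0.58761357,  0.8089641 ,  0.95413823],
       [ 0.        ,  0.        ,  0.        ,  1.        ]]), 'f': np.float64(386.5072602173531)}
{'vertical_fov': 51.54207290427945, 'cx': 255.69283207321556, 'cy': 192.9036872402112, 'T': array([[ 0.02548496,  0.99590471, -0.08674283,  0.43714285],
       [-0.9996586 ,  0.02488831, -0.00795317,  0.02051537],
       [-0.00576172,  0.0869159 ,  0.99619899,  1.23977098],
       [ 0.        ,  0.        ,  0.        ,  1.        ]]), 'f': np.float64(397.68399058901304)}
{'time_s': 0.1, 'qpos': array([-1.15497009,  0.46830408, -0.01161293,  1.60350132,  0.00600778,
        1.07137939, -0.05629242]), 'dq': array([ 0.00028276, -0.0028872 ,  0.00014401, -0.00326333,  0.00157734,
       -0.00020364,  0.00029824]), 'effort': array([ 3.50611190e-04, -5.21646667e+01, -1.29731308e-02, -2.44365978e+01,
       -5.68691385e-02,  1.40527191e-02,  4.74595697e-05]), 'position': array([0.2877146 , 0.58229135, 0.21373839]), 'tcp_rot': array([[-8.96553392e-01,  4.42935293e-01, -5.84587758e-04],
       [ 4.42935664e-01,  8.96552237e-01, -1.44384075e-03],
       [-1.15414565e-04, -1.55341509e-03, -9.99998787e-01]]), 'force': array([-0.05675557, -0.66776065, -0.76315899]), 'moment': array([-0.04097476, -0.00618863,  0.02548976]), 'grip_force': 0.0, 'finger_gap': 0.09217903098459919}
```

View pics/scene0.png

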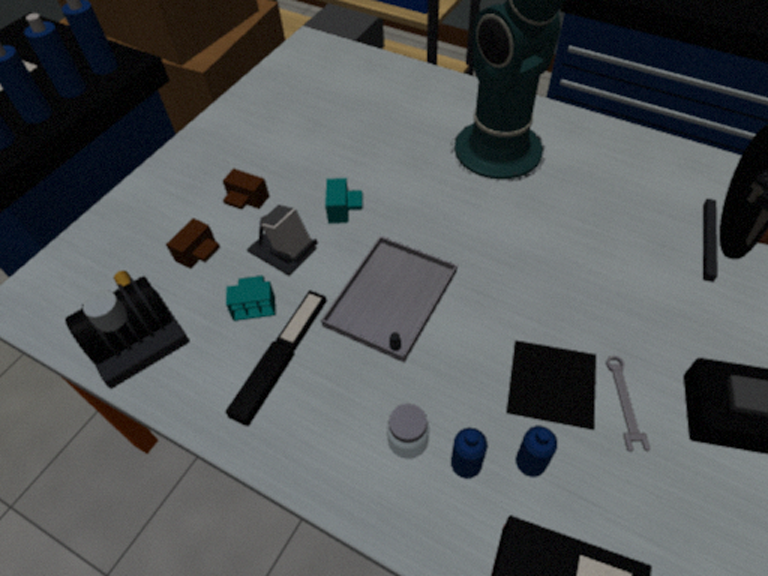

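View pics/top0.png

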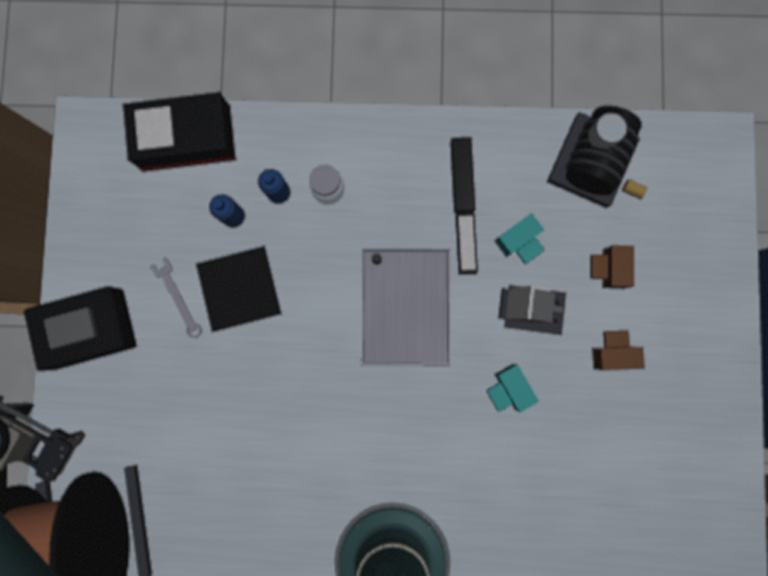

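Both views show the same bench, and the candidates for the rack (1.5x picture pixels) are:
- Grey in the dark stand: scene (285,235), top (535,308).
- Turquoise: top (520,240) and (515,390).
- Brown: top (612,266) and (620,352).

The grey one in the stand, with a white cover, fits the description. I'll check it in one enlarged crop.

```bash
python3 - <<'E'
from h import *
s=np.load('scene0.npy',allow_pickle=True).item(); t=np.load('top0.npy',allow_pickle=True).item()
a=cv2.resize(s['color'][130:190,155:220],(390,360),interpolation=cv2.INTER_CUBIC)
b=cv2.resize(t['color'][180:230,325:385],(408,340),interpolation=cv2.INTER_CUBIC)
c=np.zeros((360,800,3),np.uint8); c[:,:390]=a; c[:340,392:800]=b
cv2.imwrite('pics/crop1.png',np.clip(c[:,:,::-1].astype(float)*1.5,0,255))
for n,(u,v) in dict(stand=(535,308),tray=(405,307),mat=(239,288)).items(): print(n,onz(t,u/1.5,v/1.5,0.01).round(3))
# tray corners, mat corners from masks
h=cv2.cvtColor(t['color'],cv2.COLOR_RGB2HSV)
def quad(m,z):
    cs,_=cv2.findContours(m.astype(np.uint8),cv2.RETR_EXTERNAL,cv2.CHAIN_APPROX_NONE); c=max(cs,key=cv2.contourArea)
    bp=cv2.boxPoints(cv2.minAreaRect(c)); p=np.array([onz(t,*q,z) for q in bp]); print(p.round(3).tolist(),p.mean(0).round(3), np.linalg.norm(np.diff(p,axis=0),axis=1).round(3))
m=np.zeros(h.shape[:2],bool); m[160:225,125:195]=1; quad(m&(h[:,:,2]<60),0.004)
g=t['color'].astype(int); print(g[200,270],g[250,300],g[205,240])
m[:]=0; m[155:255,230:308]=1; quad(m&(g[:,:,1]-g[:,:,0]<3)&(h[:,:,2]<150),0.022)
E
```

```text
stand [ 0.513 -0.283  0.01 ]
tray [ 0.509 -0.015  0.01 ]
mat [0.54 0.33 0.01]
[[0.589, 0.425, 0.004], [0.628, 0.284, 0.004], [0.49, 0.244, 0.004], [0.452, 0.383, 0.004]] [0.54  0.334 0.004] [0.146 0.144 0.144]
[112 113 122] [137 144 152] [137 144 152]
[[0.626, 0.078, 0.022], [0.63, -0.101, 0.022], [0.394, -0.105, 0.022], [0.389, 0.071, 0.022]] [ 0.51  -0.014  0.022] [0.179 0.236 0.176][ WARN:0@0.167] global loadsave.cpp:1063 imwrite_ Unsupported depth image for selected encoder is fallbacked to CV_8U.
```

View pics/crop1.png

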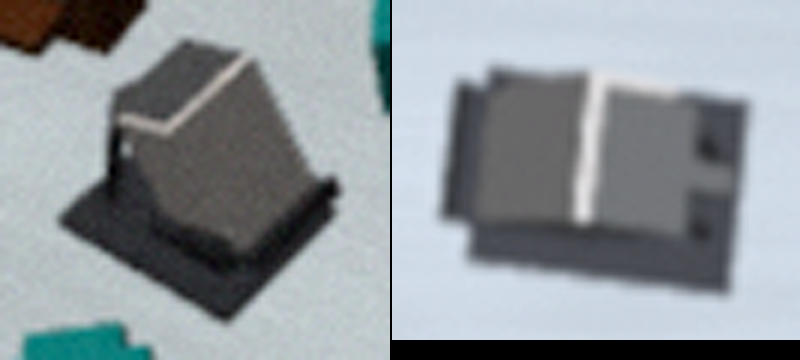

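The crop confirms it. The grey rack leans in the dark stand with the white cover on its +y-facing mouth. The cover's lit upper edge runs from crop (168,130) to (248,57) in the scene view and (600,78) to (582,222) in the top view, with the ear on the world +x side. Next I'll triangulate these points.

```bash
python3 - <<'E'
from h import *
s=np.load('scene0.npy',allow_pickle=True).item(); t=np.load('top0.npy',allow_pickle=True).item()
S=lambda x,y:(155+x/6-.4,130+y/6-.4); T=lambda x,y:(325+(x-392)/6.8-.4,180+y/6.8-.4)
def tri(a,b):
    o1,d1=ray(s,*a);o2,d2=ray(t,*b); d1/=np.linalg.norm(d1);d2/=np.linalg.norm(d2)
    k=np.linalg.lstsq(np.c_[d1,-d2],o2-o1,rcond=None)[0]; p,q=o1+k[0]*d1,o2+k[1]*d2; return (p+q)/2,np.linalg.norm(p-q)
J,g1=tri(S(168,129),T(600,76)); E,g2=tri(S(247,57),T(582,222)); K,g3=tri(S(118,121),T(684,94))
for n,p,g in(('J',J,g1),('E',E,g2),('K',K,g3)): print(n,p.round(4),round(g,4))
print('JE',np.linalg.norm(J-E),'yaw x',np.degrees(np.arctan2(*(J-E)[1::-1])))
c=[onz(t,*T(*p),.008) for p in((748,100),(727,293),(467,258))]; print('base',np.round(c,3)); print('base centre',((c[0]+c[2])/2).round(4)); d=c[2]-c[1]; print('yaw from base',np.degrees(np.arctan2(-d[0],d[1])))
d=c[0]-c[1];print(np.degrees(np.arctan2(d[1],d[0])))
for n,p in dict(turqA=(497,255),turqA2=(540,262),turqB=(515,368),turqB2=(537,400),lamp=(467,272),lampL=(457,272)).items(): print(n,onz(t,p[0]/1.5,p[1]/1.5,.02).round(3))
E
```

```text
J [ 0.5474 -0.2504  0.1239] 0.0002
E [ 0.4875 -0.245   0.1207] 0.0025
K [ 0.5422 -0.2899  0.1045] 0.001
JE 0.06017960971117796 yaw x -5.142930649360335
base [[ 0.549 -0.346  0.008]
 [ 0.461 -0.336  0.008]
 [ 0.474 -0.218  0.008]]
base centre [ 0.5118 -0.2822  0.008 ]
yaw from base -6.228935885919572
-6.211531354499358
turqA [ 0.62  -0.202  0.02 ]
turqA2 [ 0.608 -0.29   0.02 ]
turqB [ 0.39 -0.24  0.02]
turqB2 [ 0.327 -0.285  0.02 ]
lamp [ 0.583 -0.14   0.02 ]
lampL [ 0.583 -0.12   0.02 ]
```

Call:
arm_command:
  commands:
    - [-30,-34,0,0.1,91]
    - [-60,-68,0,0.2,91]
    - [-90,-102,0,0.3,91]
    - [-120,-135,0,0.4,91]
    - [-150,-169,0,0.5,91]
    - [-180,-203,0,0.6,91]
    - [-209,-237,0,0.7,91]
    - [-239,-270,0,0.8,91]

```text
time_s: 0.9
position: [0.3825, 0.2329, 0.2145]
tcp_rot: [[-0.303, 0.953, -0.0], [0.953, 0.303, 0.0], [0.0, -0.0, -1.0]]
force: [0.3, 0.7, 0.4]
finger_gap: 0.0912
grip_force: 0.0
```

```bash
cat >> h.py <<'E'
def goto(x,y,z,yaw):
    s=ctrl.read_state(); R=s['tcp_rot']; d=R.T@(np.array([x,y,z])-s['position'])*1000
    cy=np.degrees(np.arctan2(R[1,1],R[0,1])); print('t',round(s['time_s'],2),'pos',s['position'].round(4),'yaw',round(cy,2),'tilt',R[:,2].round(4),'F',s['force'].round(1),'gap',round(s['finger_gap']*1000,1),'gf',round(s['grip_force'],1)); print('shift',d.round(1),'dist',np.linalg.norm(d).round(1),'roll',np.radians(cy-yaw).round(4))
E
python3 -c "
from h import *
goto(.516,-.2595,.2,-6.2)"
```

```text
t 0.9 pos [0.3825 0.2329 0.2145] yaw 17.65 tilt [-2.e-04  1.e-04 -1.e+00] F [0.3 0.7 0.4] gap 91.2 gf 0.0
shift [-509.7  -22.    14.4] dist 510.4 roll 0.4162
```

Call:
arm_command:
  commands:
    - [-45,-2,0,0.06,91]
    - [-90,-4,0,0.12,91]
    - [-135,-6,0,0.18,91]
    - [-180,-8,0,0.24,91]
    - [-225,-10,0,0.3,91]
    - [-270,-12,0,0.36,91]
    - [-315,-14,0,0.42,91]
    - [-350,-15,0,0.42,91]

```text
time_s: 1.7
position: [0.4758, -0.1056, 0.2147]
tcp_rot: [[0.111, 0.994, 0.0], [0.994, -0.111, -0.0], [-0.0, 0.0, -1.0]]
force: [0.6, -0.5, 0.1]
finger_gap: 0.0907
grip_force: 0.0
```

```bash
python3 -c "
from h import *
goto(.516,-.2595,.19,-6.2)"
```

```text
t 1.7 pos [ 0.4758 -0.1056  0.2147] yaw -6.37 tilt [ 4.e-04 -4.e-04 -1.e+00] F [ 0.6 -0.5  0.1] gap 90.7 gf 0.0
shift [-148.5   57.1   24.8] dist 161.0 roll -0.003
```

Call:
arm_command:
  commands:
    - [-40,15,0,0,91]
    - [-80,30,0,0,91]
    - [-120,45,5,0,91]
    - [-148,57,15,0,91]
    - [-148,57,25,0,91]
    - [-148,57,25,0,91]
    - [-148,57,25,0,91]

```text
time_s: 2.4
position: [0.5162, -0.2546, 0.1891]
tcp_rot: [[0.106, 0.994, -0.001], [0.994, -0.106, 0.001], [0.001, -0.001, -1.0]]
force: [-0.2, -0.9, 0.6]
finger_gap: 0.091
grip_force: 0.0
```

```bash
python3 - <<'E'
from h import *
goto(.516,-.2595,.056,-6.2)
for n in('scene','top'):
    f=grab(n); u,v=map(int,proj(f,[.516,-.26,.1])); save(f,n+'1.png',(u-50,v-40,u+50,v+40),4)
a=cv2.imread('pics/scene1.png');b=cv2.imread('pics/top1.png');cv2.imwrite('pics/m1.png',cv2.convertScaleAbs(np.hstack([a,b]),alpha=1.6))
E
```

```text
t 2.4 pos [ 0.5162 -0.2546  0.1891] yaw -6.11 tilt [-0.0012  0.0012 -1.    ] F [-0.2 -0.9  0.6] gap 91.0 gf 0.0
shift [ -5.    0.5 133.1] dist 133.2 roll 0.0016
```

View pics/m1.png

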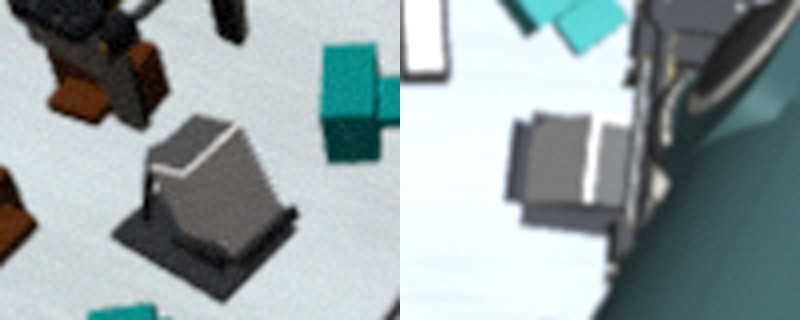

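The fingers straddle the stack in both views, with the cover's edge at crop (590,160) in the top view. I'll go down to just above grasp height.

Call:
arm_command:
  commands:
    - [0,0,30,0,91]
    - [0,0,60,0,91]
    - [0,0,90,0,91]
    - [0,0,110,0,91]
    - [0,0,122,0,91]
    - [0,0,122,0,91]

```text
time_s: 3.1
position: [0.516, -0.255, 0.0668]
tcp_rot: [[0.107, 0.994, -0.002], [0.994, -0.107, 0.001], [0.001, -0.002, -1.0]]
force: [-0.1, -0.3, -0.1]
finger_gap: 0.0909
grip_force: 0.0
```

```bash
python3 - <<'E'
from h import *
goto(.516,-.2595,.056,-6.2)
E
```

```text
t 3.1 pos [ 0.516  -0.255   0.0668] yaw -6.13 tilt [-1.6e-03  9.0e-04 -1.0e+00] F [-0.1 -0.3 -0.1] gap 90.9 gf 0.0
shift [-4.4  0.5 10.8] dist 11.7 roll 0.0013
```

Call:
arm_command:
  commands:
    - [-4.5,0,11,0,91]
    - [-4.5,0,11,0,91]
    - [-4.5,0,11,0,70]
    - [-4.5,0,11,0,64]
    - [-4.5,0,11,0,50]
    - [-4.5,0,11,0,50]
    - [-4.5,0,11,0,50]
    - [-4.5,0,11,0,50]

```text
time_s: 3.9
position: [0.5168, -0.2608, 0.0571]
tcp_rot: [[0.108, 0.994, 0.002], [0.994, -0.108, -0.001], [-0.0, 0.002, -1.0]]
force: [3.0, -0.1, 2.9]
finger_gap: 0.0609
grip_force: 30.0
```

```bash
python3 - <<'E'
from h import *
goto(.516,-.2595,.056,-6.2)
E
```

```text
t 3.9 pos [ 0.5168 -0.2608  0.0571] yaw -6.19 tilt [ 1.7e-03 -5.0e-04 -1.0e+00] F [ 3.  -0.1  2.9] gap 60.9 gf 30.0
shift [ 1.2 -1.   1.1] dist 1.9 roll 0.0002
```

Call:
arm_command:
  commands:
    - [-3,0,-10,0,50]
    - [-6.3,0,-20,0,50]
    - [-9.5,0,-30,0,50]
    - [-11,0,-50,0,50]
    - [-11,0,-75,0,50]
    - [-11,0,-75,0,50]
    - [-11,0,-75,0,50]

```text
time_s: 4.6
position: [0.5147, -0.2715, 0.1318]
tcp_rot: [[0.108, 0.994, 0.001], [0.994, -0.108, 0.0], [0.0, 0.001, -1.0]]
force: [-0.1, 0.9, -3.9]
finger_gap: 0.0609
grip_force: 30.0
```

```bash
python3 - <<'E'
from h import *
goto(.49,-.165,.13,1.3)
for n in('scene','top'):
    f=grab(n); p=ctrl.read_state()['position'];u,v=map(int,proj(f,p)); save(f,n+'2.png',(u-50,v-40,u+50,v+40),4)
a=cv2.imread('pics/scene2.png');b=cv2.imread('pics/top2.png');cv2.imwrite('pics/m2.png',cv2.convertScaleAbs(np.hstack([a,b]),alpha=1.6))
E
```

```text
t 4.6 pos [ 0.5147 -0.2715  0.1318] yaw -6.19 tilt [ 8.e-04  2.e-04 -1.e+00] F [-0.1  0.9 -3.9] gap 60.9 gf 30.0
shift [103.2 -36.    1.8] dist 109.4 roll -0.1308
```

View pics/m2.png

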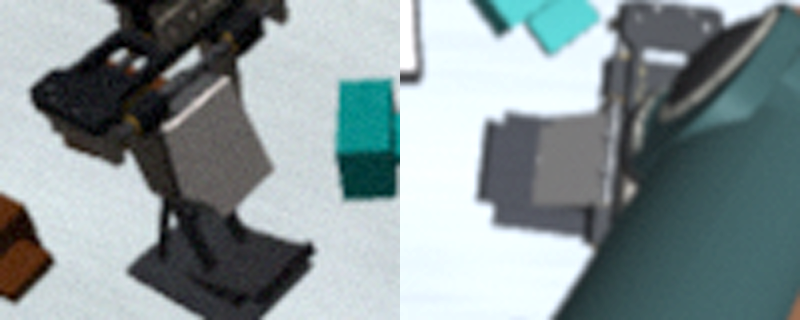

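The stack came out of the stand together with its cover, at the same tilt; the cover face is at crop (220,150). I'll carry it to the outer -y wall of the tray. Dragging the cover over that edge should tip the stack mouth-down in the grip.

Call:
arm_command:
  commands:
    - [26,-9,0,-0.03,50]
    - [52,-18,0,-0.06,50]
    - [78,-27,0,-0.1,50]
    - [103,-36,15,-0.13,50]
    - [103,-36,45,-0.13,50]
    - [103,-36,75,-0.13,50]
    - [103,-36,93,-0.13,50]
    - [103,-36,93,-0.13,50]

```text
time_s: 5.5
position: [0.4898, -0.1628, 0.0365]
tcp_rot: [[-0.025, 1.0, -0.003], [1.0, 0.025, 0.002], [0.003, -0.003, -1.0]]
force: [-0.4, 2.6, -0.8]
finger_gap: 0.0608
grip_force: 30.0
```

```bash
python3 - <<'E'
from h import *
goto(.49,-.165,.038,1.3)
f=grab('scene'); p=ctrl.read_state()['position'];u,v=map(int,proj(f,p)); save(f,'s3.png',(u-60,v-60,u+60,v+40),5)
E
```

```text
t 5.5 pos [ 0.4898 -0.1628  0.0365] yaw 1.41 tilt [-0.0027  0.0025 -1.    ] F [-0.4  2.6 -0.8] gap 60.8 gf 30.0
shift [-2.2  0.1 -1.5] dist 2.6 roll 0.0018
```

View pics/s3.png

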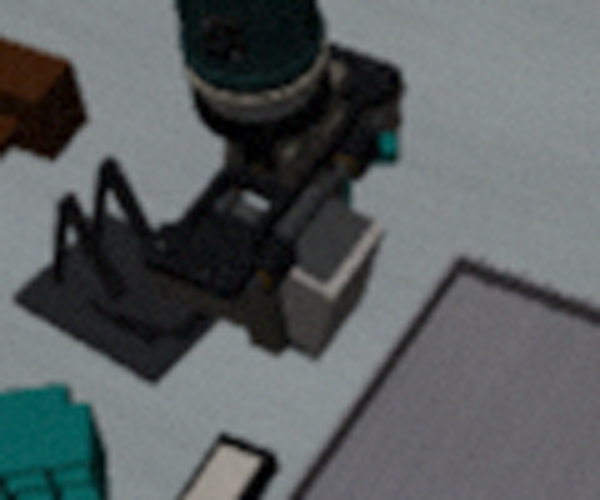

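Call:
arm_command:
  commands:
    - [0,0,-2,0,50]
    - [5,0,-2,0,50]
    - [10,0,-2,0,50]
    - [15,0,-2,0,50]
    - [18,0,-2,0,50]

```text
time_s: 6.05
position: [0.4897, -0.1465, 0.0407]
tcp_rot: [[-0.023, 1.0, 0.0], [1.0, 0.023, 0.0], [0.0, 0.0, -1.0]]
force: [1.0, -0.2, -3.9]
finger_gap: 0.0609
grip_force: 30.0
```

Call:
arm_command:
  commands:
    - [3,0,0,0,50]
    - [6,0,0,0,50]
    - [9,0,0,0,50]
    - [12,0,0,0,50]

```text
time_s: 6.45
position: [0.4895, -0.1351, 0.0406]
tcp_rot: [[-0.022, 1.0, 0.0], [1.0, 0.022, -0.0], [-0.0, 0.0, -1.0]]
force: [0.4, -0.1, -4.9]
finger_gap: 0.0609
grip_force: 30.0
```

```bash
python3 - <<'E'
from h import *
goto(.49,-.103,.034,1.3)
E
```

```text
t 6.45 pos [ 0.4895 -0.1351  0.0406] yaw 1.26 tilt [ 1.e-04 -0.e+00 -1.e+00] F [ 0.4 -0.1 -4.9] gap 60.9 gf 30.0
shift [32.1  1.3  6.6] dist 32.8 roll -0.0008
```

Call:
arm_command:
  commands:
    - [3,0,1,0,50]
    - [6,0,2,0,50]
    - [9,0,3,0,50]
    - [12,0,4,0,50]

```text
time_s: 6.85
position: [0.4895, -0.1235, 0.0368]
tcp_rot: [[-0.022, 1.0, 0.001], [1.0, 0.022, -0.001], [-0.001, 0.001, -1.0]]
force: [-0.2, -0.3, -1.2]
finger_gap: 0.0605
grip_force: 30.0
```

```bash
python3 - <<'E'
from h import *
goto(.49,-.103,.034,1.3)
f=grab('scene'); p=ctrl.read_state()['position'];u,v=map(int,proj(f,p)); save(f,'s4.png',(u-45,v-50,u+45,v+30),6)
E
```

```text
t 6.85 pos [ 0.4895 -0.1235  0.0368] yaw 1.25 tilt [ 8.e-04 -6.e-04 -1.e+00] F [-0.2 -0.3 -1.2] gap 60.5 gf 30.0
shift [20.5  1.   2.8] dist 20.7 roll -0.0009
```

View pics/s4.png

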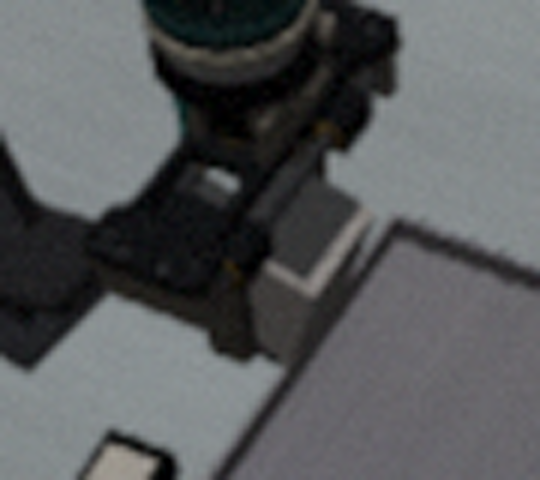

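The stack is tipping forward over the wall with small forces; the cover's top edge now overhangs at crop (320,260). I'll carry on.

Call:
arm_command:
  commands:
    - [4,0,0.5,0,50]
    - [8,0,1,0,50]
    - [12,0,1.5,0,50]
    - [16,0,2,0,50]
    - [20,0,2,0,50]
    - [24,0,2,0,50]

```text
time_s: 7.5
position: [0.4886, -0.0989, 0.0346]
tcp_rot: [[-0.022, 1.0, -0.0], [1.0, 0.022, 0.0], [0.0, -0.0, -1.0]]
force: [0.5, -0.5, -4.2]
finger_gap: 0.061
grip_force: 30.0
```

```bash
python3 - <<'E'
from h import *
goto(.49,-.103,.034,1.3)
E
```

```text
t 7.5 pos [ 0.4886 -0.0989  0.0346] yaw 1.26 tilt [-0.  0. -1.] F [ 0.5 -0.5 -4.2] gap 61.0 gf 30.0
shift [-4.1  1.3  0.6] dist 4.4 roll -0.0007
```

Call:
arm_command:
  commands:
    - [5,0,0,0,50]
    - [10,0,0,0,50]
    - [15,0,0,0,50]
    - [20,0,0,0,50]
    - [25,0,0,0,50]
    - [30,0,0,0,50]
    - [35,0,0,0,50]
    - [35,0,0,0,50]

```text
time_s: 8.3
position: [0.4879, -0.0633, 0.0345]
tcp_rot: [[-0.023, 1.0, -0.0], [1.0, 0.023, 0.0], [0.0, -0.0, -1.0]]
force: [0.5, -0.1, -4.0]
finger_gap: 0.0611
grip_force: 30.0
```

```bash
python3 - <<'E'
from h import *
goto(.49,-.015,.034,1.3)
f=grab('scene'); p=ctrl.read_state()['position'];u,v=map(int,proj(f,p)); save(f,'s5.png',(u-45,v-50,u+45,v+30),6)
E
```

```text
t 8.3 pos [ 0.4879 -0.0633  0.0345] yaw 1.33 tilt [-2.e-04  4.e-04 -1.e+00] F [ 0.5 -0.1 -4. ] gap 61.1 gf 30.0
shift [48.3  3.3  0.6] dist 48.4 roll 0.0006
```

View pics/s5.png

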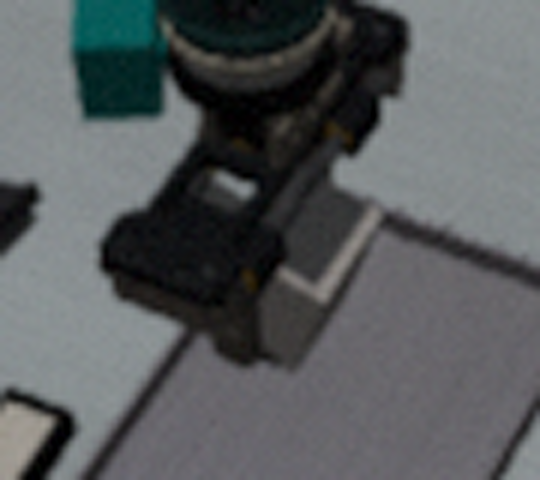

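```bash
cat >> h.py <<'E'
def pts(f,p,e,yaw,P,yg=0,zg=0):
    e=np.radians(e);a=np.radians(yaw); X=np.array([np.cos(a),np.sin(a),0]);Y=np.array([-np.sin(a),np.cos(a),0]);Z=np.array([0,0,1])
    z=np.cos(e)*Y+np.sin(e)*Z; y=np.cross(z,X); g=np.array(p)+[0,0,.019]
    return [np.round(proj(f,g+((q[0]-3)*X+(q[1]-yg)*y+(q[2]-zg)*z)/1000),1).tolist() for q in P]
E
python3 - <<'E'
from h import *
f=grab('scene'); p=ctrl.read_state()['position'];u,v=map(int,proj(f,p))
for e in(18,0,-20,-30,-40,-50,-60,-75,-90):
    print(e,[[round((a-u+45)*6),round((b-v+50)*6)] for a,b in pts(f,p,e,1.3,[(34,-41.5,30),(-28,-41.5,30),(34,-41.5,-16),(34,24.5,30),(28,41.5,-22)])])
E
```

```text
18 [[262, 272], [323, 183], [184, 259], [305, 367], [236, 365]]
0 [[289, 293], [350, 203], [204, 259], [295, 375], [212, 349]]
-20 [[313, 319], [373, 228], [232, 266], [278, 378], [188, 328]]
-30 [[322, 332], [381, 241], [246, 272], [268, 377], [179, 317]]
-40 [[328, 344], [387, 254], [260, 280], [256, 375], [172, 305]]
-50 [[331, 356], [389, 266], [274, 290], [245, 371], [166, 294]]
-60 [[331, 368], [389, 278], [286, 300], [233, 365], [163, 283]]
-75 [[326, 381], [385, 292], [301, 317], [216, 355], [163, 269]]
-90 [[316, 390], [373, 302], [313, 334], [200, 343], [168, 257]]
```

```bash
python3 - <<'E'
from h import *
from scipy.optimize import least_squares
f=grab('scene'); s=ctrl.read_state(); p=s['position'];u,v=map(int,proj(f,p)); print(s['force'].round(2),s['moment'].round(3))
for P2 in [(34,24.5,30),(28,41.5,30)]:
    ob=np.array([(320,297),(377,213),(292,368)])/6+[u-45,v-50]
    fun=lambda q:(np.array(pts(f,p,q[0],1.3,[(34,-41.5,30),(-28,-41.5,30),P2],q[1],q[2]))-ob).ravel()
    r=least_squares(fun,[-20,0,0],diff_step=1e-2); print(r.x.round(1),r.fun.round(1))
c=f['color'][v-50:v+30,u-45:u+45].copy(); 
b=cv2.imread('pics/s5.png'); 
big=cv2.resize(c,None,fx=8,fy=8,interpolation=cv2.INTER_CUBIC)[:,:,::-1]
t=grab('top'); ut,vt=map(int,proj(t,p)); 
cv2.imwrite('pics/m6.png',cv2.convertScaleAbs(big[120:600],alpha=1.7,beta=10))
E
```

```text
[-0.38 -0.93 -4.32] [-0.085  0.055  0.01 ]
[-12.9   0.    0. ] [-2.4  2.  -1.9  1.  -1.3  1.7]
[-15.   0.   0.] [-2.   2.5 -1.5  1.4 -1.7  2.9]
```

View pics/m6.png

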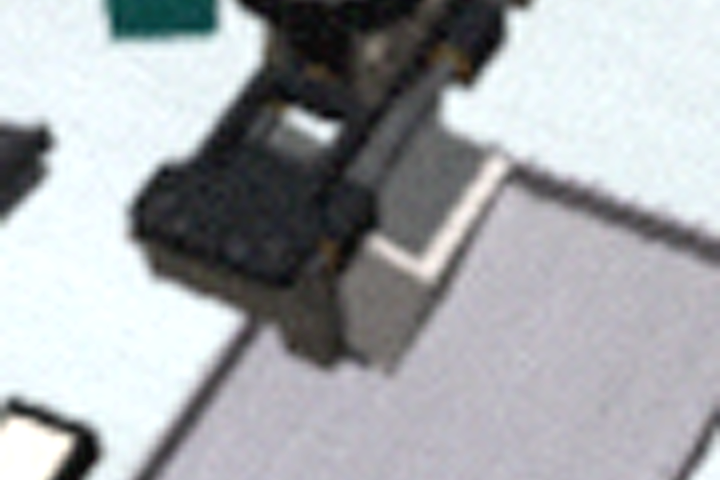

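```bash
python3 - <<'E'
from h import *
from scipy.optimize import least_squares
f=grab('scene'); s=ctrl.read_state(); p=s['position'];u,v=map(int,proj(f,p)); print(s['time_s'])
for P2 in [(34,24.5,30),(28,41.5,30)]:
    ob=np.array([(54,49.6),(63.7,35),(48.5,61.3)])+[u-45,v-50]
    fun=lambda q:(np.array(pts(f,p,q[0],1.3,[(34,-41.5,30),(-28,-41.5,30),P2],q[1],q[2]))-ob).ravel()
    for e in(-20,-40):
        r=least_squares(fun,[e,3,3],diff_step=.3); print(r.x.round(1),r.fun.round(1))
E
```

```text
8.55
[-16.8  16.6  -2.9] [-0.3  0.4  0.1 -0.2  0.2 -0.4]
[-16.9  16.4  -2.9] [-0.3  0.5  0.1 -0.1  0.2 -0.3]
[-17.6  18.8  -2.2] [-0.1  0.1  0.3 -0.4 -0.2  0.3]
[-17.7  18.7  -2. ] [-0.2  0.2  0.2 -0.4 -0.2  0.3]
```

The cover, and apparently the whole stack, stands at about e=-17°, raised roughly 17 mm in the grip. I'll refit the earlier pictures (s3, s4) to see when it slipped.

```bash
python3 - <<'E'
from h import *
from scipy.optimize import least_squares
f=np.load('scene0.npy',allow_pickle=True).item()
def fit(p,ob,k,du,dv,yaw,names):
    u,v=map(int,proj(f,p)); ob=np.array(ob)/k+[u-du-.4,v-dv-.4]
    fun=lambda q:(np.array(pts(f,p,q[0],yaw,names,q[1],q[2]))-ob).ravel()
    r=least_squares(fun,[5,3,3],diff_step=.3); print(r.x.round(1),r.fun.round(1))
N=[(34,-41.5,30),(-28,-41.5,30),(28,41.5,30)]
fit([.4898,-.1628,.0365],[(316,292),(382,226),(316,358)],5,60,60,1.3,N)
fit([.4895,-.1235,.0368],[(311,294),(370,212),(290,366)],6,45,50,1.3,N)
# m2 scene at 4x, lift pose
fit([.5147,-.2715,.1318],[(167,132),(228,78),(220,213)],4,50,40,-6.2,N)
t=grab('scene')
print('stack pt',[ (round((a-0),1),round(b,1)) for a,b in pts(f,[.4879,-.0633,.0345],-17,1.3,[(-28,-41.5,-22),(-28,-41.5,22),(28,-41.5,-22)],17,-2.5)], [round(x,1) for x in proj(f,[.4879,-.0633,.0345])])
E
```

```text
[-12.3  13.6   0.1] [ 1.5  0.3 -0.9 -0.9  0.2  0.8]
[-16.3  15.1   0.1] [-0.2  0.3  0.4 -0.7 -0.4  0.8]
[15.5  1.2  6.9] [ 0.2 -0.6 -0.1 -0.2 -0.2  0.7]
stack pt [(253.8, 154.7), (266.8, 162.5), (244.3, 168.1)] [np.float64(250.5), np.float64(179.6)]
```

Call:
arm_command:
  commands:
    - [0,0,2,0,50]
    - [0,0,4,0,50]
    - [0,0,6,0,50]
    - [0,0,6,0,50]

```text
time_s: 9.0
position: [0.4876, -0.0643, 0.0282]
tcp_rot: [[-0.022, 1.0, -0.001], [1.0, 0.022, -0.0], [-0.0, -0.001, -1.0]]
force: [-0.2, 0.1, -4.5]
finger_gap: 0.0608
grip_force: 30.0
```

Call:
arm_command:
  commands:
    - [0,0,2,0,50]
    - [0,0,4,0,50]
    - [0,0,6,0,50]
    - [0,0,6,0,50]

```text
time_s: 9.4
position: [0.4876, -0.0643, 0.0223]
tcp_rot: [[-0.022, 1.0, -0.0], [1.0, 0.022, 0.0], [0.0, -0.0, -1.0]]
force: [0.4, 0.3, -4.3]
finger_gap: 0.0611
grip_force: 30.0
```

The probe found no floor contact, so the whole stack did rise in the grip. I'll go back outside the wall and tip it again, this time on an arc around the wall's edge so the lever stays long.

Call:
arm_command:
  commands:
    - [0,0,-15,0,50]
    - [0,0,-32,0,50]
    - [-10,0,-42,0,50]
    - [-35,0,-42,0,50]
    - [-60,0,-42,0,50]
    - [-78,0,-42,0,50]
    - [-78,0,-42,0,50]
    - [-78,0,-36,0,50]

```text
time_s: 10.2
position: [0.4899, -0.1428, 0.0589]
tcp_rot: [[-0.021, 1.0, 0.001], [1.0, 0.021, 0.0], [0.0, 0.001, -1.0]]
force: [0.2, 0.9, -4.7]
finger_gap: 0.0607
grip_force: 30.0
```

Call:
arm_command:
  commands:
    - [0,0,8,0,50]
    - [0,0,16,0,50]
    - [0,0,24,0,50]
    - [0,0,24,0,50]

```text
time_s: 10.6
position: [0.4886, -0.1416, 0.0331]
tcp_rot: [[-0.023, 1.0, -0.003], [1.0, 0.023, 0.001], [0.001, -0.003, -1.0]]
force: [0.2, 0.1, -3.9]
finger_gap: 0.0607
grip_force: 30.0
```

```bash
cat > fit.py <<'E'
from h import *
from scipy.optimize import least_squares
E
python3 - <<'E'
from h import *
goto(.4876,-.1285,.033,1.3)
E
```

```text
t 10.6 pos [ 0.4886 -0.1416  0.0331] yaw 1.31 tilt [-2.7e-03  5.0e-04 -1.0e+00] F [ 0.2  0.1 -3.9] gap 60.7 gf 30.0
shift [13.1 -0.7  0.1] dist 13.1 roll 0.0002
```

Call:
arm_command:
  commands:
    - [5,0,0,0,50]
    - [10,0,0,0,50]
    - [14,0,1,0,50]
    - [16.5,0,-1,0,50]
    - [19,0,-2.5,0,50]
    - [22,0,-4,0,50]
    - [25,0,-5.3,0,50]

```text
time_s: 11.3
position: [0.4891, -0.1163, 0.0401]
tcp_rot: [[-0.023, 1.0, 0.0], [1.0, 0.023, 0.001], [0.001, 0.0, -1.0]]
force: [-0.5, -0.2, -4.4]
finger_gap: 0.0606
grip_force: 30.0
```

```bash
python3 - <<'E'
from h import *
goto(.4876,-.1035,.0405,1.3)
f=grab('scene'); p=ctrl.read_state()['position'];u,v=map(int,proj(f,p)); c=f['color'][v-35:v+20,u-20:u+35]
g=cv2.cvtColor(c,cv2.COLOR_RGB2GRAY); h=c.astype(int); w=(h[:,:,0]>h[:,:,2]-2)&(g>95)   # warm white strip
n,l,st,ce=cv2.connectedComponentsWithStats(w.astype(np.uint8)); i=1+np.argmax(st[1:,4]); ys,xs=np.where(l==i)
print(st[i]); 
for y in np.unique(ys): print(y, xs[ys==y].min(), xs[ys==y].max(), end=' | ')
E
```

```text
t 11.3 pos [ 0.4891 -0.1163  0.0401] yaw 1.29 tilt [ 2.e-04  8.e-04 -1.e+00] F [-0.5 -0.2 -4.4] gap 60.6 gf 30.0
shift [12.9 -1.3 -0.4] dist 12.9 roll -0.0001
[20 19 17 15 57]
19 35 36 | 20 34 36 | 21 34 36 | 22 33 35 | 23 33 34 | 24 32 34 | 25 31 33 | 26 30 32 | 27 29 32 | 28 29 31 | 29 20 30 | 30 20 29 | 31 22 29 | 32 23 28 | 33 25 27 |
```

It cleared the wall's edge without contact, because the grip now sits too low on the stack for a good lever. I'll stand the stack upright on the table here and regrip it higher.

Call:
arm_command:
  commands:
    - [-15,0,0,0,50]
    - [-30,0,0,0,50]
    - [-44,0,0,0,50]
    - [-44,0,10,0,50]
    - [-44,0,20,0,50]
    - [-44,0,24,0,50]
    - [-44,0,26,0,50]

```text
time_s: 12.05
position: [0.4917, -0.1611, 0.0149]
tcp_rot: [[-0.022, 1.0, 0.003], [1.0, 0.022, 0.0], [0.0, 0.003, -1.0]]
force: [-4.5, 2.6, 25.8]
finger_gap: 0.0608
grip_force: 30.0
```

Call:
arm_command:
  commands:
    - [0,0,2,0,50]
    - [0,0,4,0,50]
    - [0,0,6,0,50]
    - [0,0,6,0,50]

```text
time_s: 12.45
position: [0.4918, -0.1608, 0.0118]
tcp_rot: [[-0.022, 1.0, 0.004], [1.0, 0.022, 0.003], [0.003, 0.004, -1.0]]
force: [-9.6, 3.6, 42.0]
finger_gap: 0.0611
grip_force: 30.0
```

```bash
cat > w.py <<'E'
from h import *
def strip():
    f=grab('scene'); p=ctrl.read_state()['position'];u,v=map(int,proj(f,p)); c=f['color'][v-35:v+20,u-20:u+35]
    g=cv2.cvtColor(c,cv2.COLOR_RGB2GRAY); h=c.astype(int); w=(h[:,:,0]>h[:,:,2]-2)&(g>95)
    n,l,st,ce=cv2.connectedComponentsWithStats(w.astype(np.uint8)); i=1+np.argmax(st[1:,4]); ys,xs=np.where(l==i)
    print(' '.join(f'{y-35}:{xs[ys==y].min()-20},{xs[ys==y].max()-20}' for y in np.unique(ys)))
E
python3 - <<'E'
from w import *
goto(.4876,-.16,.0055,1.3); strip()
E
```

```text
t 12.45 pos [ 0.4918 -0.1608  0.0118] yaw 1.26 tilt [ 0.0036  0.0033 -1.    ] F [-9.6  3.6 42. ] gap 61.1 gf 30.0
shift [ 0.9 -4.2  6.3] dist 7.6 roll -0.0006
-11:18,19 -10:17,18 -9:16,18 -8:15,17 -7:15,16 -6:14,16 -5:13,15 -4:12,14 -3:11,13 -2:11,12 -1:10,12 0:9,11 1:8,10 2:9,10 3:9,9
```

Call:
arm_command:
  commands:
    - [0,0,-2,0,50]
    - [0,0,-4,0,50]
    - [0,0,-4,0,50]

```text
time_s: 12.8
position: [0.4913, -0.1608, 0.0125]
tcp_rot: [[-0.022, 1.0, 0.002], [1.0, 0.022, 0.0], [0.0, 0.002, -1.0]]
force: [-0.5, 2.0, 6.8]
finger_gap: 0.0607
grip_force: 30.0
```

```bash
python3 - <<'E'
from w import *
goto(.4876,-.16,.0055,1.3); strip()
f=grab('scene'); p=ctrl.read_state()['position'];u,v=map(int,proj(f,p)); g=cv2.cvtColor(f['color'],cv2.COLOR_RGB2GRAY)[v-20:v+22,u-20:u+32]
a=cv2.resize(f['color'][v-40:v+30,u-45:u+45],None,fx=6,fy=6,interpolation=cv2.INTER_CUBIC)[:,:,::-1]
cv2.imwrite('pics/s7.png',cv2.convertScaleAbs(a,alpha=1.7,beta=10))
E
```

```text
t 12.8 pos [ 0.4913 -0.1608  0.0125] yaw 1.28 tilt [ 2.4e-03  4.0e-04 -1.0e+00] F [-0.5  2.   6.8] gap 60.7 gf 30.0
shift [ 0.9 -3.7  7. ] dist 7.9 roll -0.0003
-12:18,18 -11:18,19 -10:17,18 -9:16,18 -8:15,17 -7:14,16 -6:14,16 -5:13,15 -4:12,14 -3:11,13 -2:5,12 -1:6,12 0:7,11 1:8,10 2:9,9
```

View pics/s7.png

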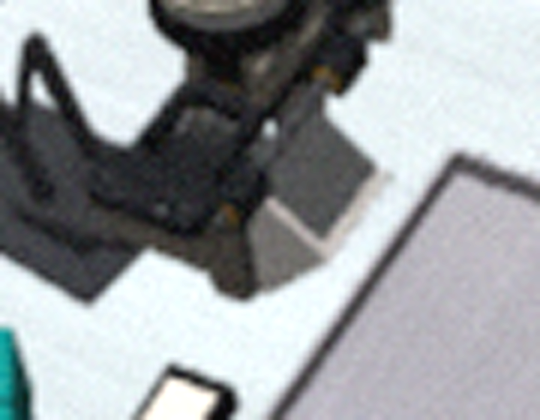

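It has tipped forward: the cover's upper corner is at (325,255), its lower corner at (262,292), and the ear face is fully visible. I'll refit the angle and grip point.

```bash
python3 - <<'E'
from w import *
from scipy.optimize import least_squares
f=grab('scene'); p=ctrl.read_state()['position'];u,v=map(int,proj(f,p))
X,Y,Z=(34,-41.5,30),(-28,-41.5,30),(34,-41.5,-16)
for P2 in [(34,24.5,30),(28,41.5,30)]:
    ob=np.array([(9.2,2.5),(19.2,-10.8),(-1.3,8.7)])+[u,v]
    def fun(q):
        a=np.array(pts(f,p,q[0],1.3,[X,Y,P2,Z],q[1],q[2])); r=(a[:3]-ob).ravel(); d=a[3]-a[0]
        return np.r_[r, 3*(np.arctan2(d[1],d[0])-np.arctan2(-50,-55))]
    r=least_squares(fun,[-40,10,3],diff_step=.2); print(r.x.round(1),r.fun.round(1))
    e,yg,zg=r.x; e=np.radians(e); 
    for q in((41.5,30),(41.5,22),(41.5,-22),(-41.5,30)): dy,dz=q[0]-yg,q[1]-zg; print(q,'horiz',round(dy*np.sin(e)+dz*np.cos(e),1),'vert',round(-dy*np.cos(e)+dz*np.sin(e),1))
E
```

```text
[-39.3  18.    8. ] [-0.2  0.6  0.1 -0.5  0.1  0.   0. ]
(41.5, 30) horiz 2.1 vert -32.1
(41.5, 22) horiz -4.1 vert -27.1
(41.5, -22) horiz -38.1 vert 0.8
(-41.5, 30) horiz 54.7 vert 32.1
[-36.7  18.7   5.5] [ 0.   0.4  0.4 -0.7 -0.3  0.5 -0.1]
(41.5, 30) horiz 6.0 vert -32.9
(41.5, 22) horiz -0.4 vert -28.1
(41.5, -22) horiz -35.7 vert -1.8
(-41.5, 30) horiz 55.6 vert 33.6
```

Call:
arm_command:
  commands:
    - [0,0,-20,0,50]
    - [0,0,-45,0,50]
    - [20,0,-50,0,50]
    - [50,0,-50,0,50]
    - [80,0,-50,0,50]
    - [110,0,-50,0,50]
    - [121,0,-50,0,50]
    - [121,0,-50,0,50]

```text
time_s: 13.75
position: [0.4867, -0.0384, 0.0611]
tcp_rot: [[-0.026, 1.0, -0.002], [1.0, 0.026, 0.0], [0.0, -0.002, -1.0]]
force: [-0.5, -1.0, -3.6]
finger_gap: 0.0606
grip_force: 30.0
```

Call:
arm_command:
  commands:
    - [0,0,12,0,50]
    - [0,0,24,0,50]
    - [0,0,34,0,50]
    - [0,0,41,0,50]
    - [0,0,44,0,50]
    - [0,0,44,0,50]

```text
time_s: 14.35
position: [0.4871, -0.0409, 0.0174]
tcp_rot: [[-0.021, 1.0, -0.001], [1.0, 0.021, -0.0], [-0.0, -0.001, -1.0]]
force: [-0.6, -0.4, -4.1]
finger_gap: 0.0617
grip_force: 30.0
```

```bash
python3 - <<'E'
from w import *
goto(.49,-.035,.0165,1.3); strip()
E
```

```text
t 14.35 pos [ 0.4871 -0.0409  0.0174] yaw 1.21 tilt [-9.e-04 -3.e-04 -1.e+00] F [-0.6 -0.4 -4.1] gap 61.7 gf 30.0
shift [5.8 3.1 0.9] dist 6.6 roll -0.0017
-12:20,20 -11:20,21 -10:19,22 -9:19,21 -8:18,20 -7:17,20 -6:17,21 -5:16,18 -4:15,18 -3:5,20 -2:6,16 -1:7,16 0:8,15 1:9,16 2:10,17 3:11,13 4:12,12
```

Call:
arm_command:
  commands:
    - [2,0,1,0,50]
    - [5,0,1.5,0,50]
    - [8,0,2,0,50]
    - [11,0,2.5,0,50]
    - [14,0,3.5,0,50]
    - [17,0,4.5,0,50]

```text
time_s: 15.0
position: [0.4883, -0.0285, 0.0156]
tcp_rot: [[-0.019, 1.0, 0.004], [1.0, 0.019, -0.005], [-0.005, 0.004, -1.0]]
force: [-5.0, -15.2, 25.6]
finger_gap: 0.0608
grip_force: 30.0
```

```bash
python3 - <<'E'
from w import *
goto(.49,-.035,.0085,1.3); strip()
E
```

```text
t 15.0 pos [ 0.4883 -0.0285  0.0156] yaw 1.11 tilt [ 0.004  -0.0051 -1.    ] F [ -5.  -15.2  25.6] gap 60.8 gf 30.0
shift [-6.5  1.5  7.1] dist 9.7 roll -0.0034
-15:19,19 -14:20,20 -13:20,23 -12:21,25 -11:21,26 -10:20,25 -9:19,22 -8:19,21 -7:18,21 -6:17,21 -5:17,20 -4:16,18 -3:16,19 -2:15,17 -1:15,16 0:14,16 1:13,15 2:13,15 3:11,13 4:12,13 5:13,14
```

Call:
arm_command:
  commands:
    - [3,0,0,0,50]
    - [6,0,0,0,50]
    - [9,0,1,0,50]
    - [12,0,2,0,50]
    - [14,0,3,0,50]
    - [15,0,4,0,50]
    - [15,0,4,0,50]

```text
time_s: 15.75
position: [0.4893, -0.0126, 0.012]
tcp_rot: [[-0.019, 1.0, 0.006], [1.0, 0.019, -0.004], [-0.004, 0.006, -1.0]]
force: [-2.9, -11.0, 21.3]
finger_gap: 0.0618
grip_force: 30.0
```

```bash
python3 - <<'E'
from w import *
goto(.49,-.035,.0085,1.3); strip()
E
```

```text
t 15.75 pos [ 0.4893 -0.0126  0.012 ] yaw 1.09 tilt [ 0.0062 -0.0038 -1.    ] F [ -2.9 -11.   21.3] gap 61.8 gf 30.0
shift [-22.4   0.3   3.6] dist 22.6 roll -0.0036
-14:25,25 -13:24,24 -12:22,30 -11:21,32 -10:23,32 -9:20,33 -8:19,34 -7:19,19 -6:18,19 -5:17,20 -4:17,19 -3:17,18
```

Call:
arm_command:
  commands:
    - [1,0,1,0,50]
    - [2,0,2,0,50]
    - [2,0,3,0,50]
    - [2,0,4,0,50]
    - [2,0,4,0,50]

```text
time_s: 16.3
position: [0.4892, -0.0077, 0.0084]
tcp_rot: [[-0.02, 1.0, 0.005], [1.0, 0.02, 0.0], [-0.0, 0.005, -1.0]]
force: [-4.9, -4.9, 26.7]
finger_gap: 0.0619
grip_force: 29.8
```

```bash
python3 - <<'E'
from w import *
goto(.49,-.035,.0085,1.3)
f=grab('scene'); p=ctrl.read_state()['position'];u,v=map(int,proj(f,p))
a=cv2.resize(f['color'][v-45:v+25,u-45:u+45],None,fx=6,fy=6,interpolation=cv2.INTER_CUBIC)[:,:,::-1]
cv2.imwrite('pics/s8.png',cv2.convertScaleAbs(a,alpha=1.7,beta=10))
E
```

```text
t 16.3 pos [ 0.4892 -0.0077  0.0084] yaw 1.16 tilt [ 5.5e-03  1.0e-04 -1.0e+00] F [-4.9 -4.9 26.7] gap 61.9 gf 29.8
shift [-27.3   0.2  -0.1] dist 27.3 roll -0.0024
```

Call:
arm_command:
  commands:
    - [0,0,1,0,50]
    - [0,0,1,0,50]

```text
time_s: 16.55
position: [0.4892, -0.0068, 0.0075]
tcp_rot: [[-0.021, 1.0, 0.005], [1.0, 0.021, 0.001], [0.001, 0.005, -1.0]]
force: [-4.5, -2.7, 27.2]
finger_gap: 0.0619
grip_force: 29.8
```

Call:
arm_command:
  commands:
    - [0,0,1,0,50]
    - [0,0,1,0,50]

```text
time_s: 16.75
position: [0.4892, -0.0059, 0.0065]
tcp_rot: [[-0.021, 1.0, 0.005], [1.0, 0.021, 0.002], [0.002, 0.005, -1.0]]
force: [-3.9, -0.4, 29.6]
finger_gap: 0.0623
grip_force: 29.8
```

```bash
python3 - <<'E'
from w import *
goto(.49,-.035,.0085,1.3)
f=grab('scene'); s=ctrl.read_state(); p=s['position'];u,v=map(int,proj(f,p)); print(s['moment'].round(2),u,v)
for e in(-70,-80,-90):
  print(e,pts(f,p,e,1.3,[(34,-41.5,30),(-28,-41.5,30),(34,-41.5,-16),(28,-41.5,-22),(-28,-41.5,-22),(34,24.5,-16)],18,7))
c=f['color'][v-24:v+22,u-4:u+42]; g=cv2.cvtColor(c,cv2.COLOR_RGB2GRAY); wm=c[:,:,0].astype(int)-c[:,:,2]
print('cols from',u-4)
for i in range(0,46): print(v-24+i,' '.join(f'{x:3d}' for x in g[i,::2]))
E
```

```text
t 16.75 pos [ 0.4892 -0.0059  0.0065] yaw 1.23 tilt [ 0.0051  0.0022 -1.    ] F [-3.9 -0.4 29.6] gap 62.3 gf 29.8
shift [-29.1   0.1  -2. ] dist 29.2 roll -0.0012
[-0.61  1.37 -0.11] 267 192
-70 [[281.7, 204.7], [290.8, 189.3], [276.9, 194.0], [277.2, 191.0], [285.8, 177.1], [257.8, 190.8]]
-80 [[281.3, 206.6], [290.4, 191.3], [279.0, 196.7], [279.6, 193.8], [288.1, 179.8], [258.9, 190.8]]
-90 [[280.3, 208.3], [289.3, 193.0], [280.5, 199.3], [281.5, 196.6], [289.9, 182.6], [260.1, 191.0]]
cols from 263
168  20  21  14  33  27  19  26  45  36  28 120 136 136 134 136 136 138 137 138 138 138 139 139
169  14  17  15  31  31  14  36  33  40  43  89 121 129 135 135 140 137 135 139 141 136 139 136
170  15  16  17  32  26  12  42  38  48  44  46  79 105 126 136 132 138 136 135 139 141 138 137
171   6  14  18  25  20  29  37  46  55  42  45  44  66  94 122 127 134 140 136 136 137 137 140
172   9  14  18  13  13  39  38  53  53  50  61  42  43  55  83 112 134 137 136 137 138 135 139
173  13  16  14  14  24  40  37  52  46  52  93  62  48  44  47  81 116 126 136 137 137 136 137
174  27  29  13 
[... 3123 characters left out ...]
 144 142 143 140 140 141 141
207 106 106 106 107 106 106 106 106 108 104 108 100  62  94 142 141 142 146 143 141 143 142 142
208 107 109 108 107 102 108 105 107 107 109 111 105  40 128 143 139 143 141 142 144 142 142 141
209 107 107 107 108 105 105 105 105 106 108 105  95  66 142 146 143 141 142 144 141 143 141 144
210 104 106 105 102 105 106 104 105 104 110 104  74 102 146 143 143 141 142 143 145 142 143 141
211 108 108 105 102 106 105 104 107 104 112 105  40 120 142 142 144 145 141 143 144 145 144 142
212 109 108 106 104 105 104 107 102 109 107  94  40 139 146 145 147 142 145 143 141 144 149 143
213 106 107 105 104 109 107 105 106 108 104  80  65 147 145 143 149 146 146 144 145 142 144 149
```

Call:
arm_command:
  commands:
    - [0,0,-1.5,0,50]
    - [0,0,-1.5,0,50]

```text
time_s: 17.0
position: [0.4891, -0.0059, 0.0068]
tcp_rot: [[-0.022, 1.0, 0.005], [1.0, 0.022, 0.001], [0.001, 0.005, -1.0]]
force: [-0.2, -1.1, 12.7]
finger_gap: 0.062
grip_force: 29.8
```

Call:
arm_command:
  commands:
    - [0,0,0,0,60.5]
    - [0,0,0,0,61.3]

```text
time_s: 17.2
position: [0.4891, -0.006, 0.0068]
tcp_rot: [[-0.022, 1.0, 0.005], [1.0, 0.022, 0.001], [0.001, 0.005, -1.0]]
force: [-0.5, -0.1, 12.5]
finger_gap: 0.0617
grip_force: 29.8
```

```bash
python3 - <<'E'
from w import *
goto(.49,-.035,.0085,1.3); print(ctrl.read_state()['grip_force'])
E
```

```text
t 17.2 pos [ 0.4891 -0.006   0.0068] yaw 1.26 tilt [ 4.9e-03  9.0e-04 -1.0e+00] F [-0.5 -0.1 12.5] gap 61.7 gf 29.8
shift [-29.1   0.3  -1.7] dist 29.1 roll -0.0007
29.8001825530082
```

Call:
arm_command:
  commands:
    - [0,0,-1,0,61.5]
    - [0,0,-1,0,61.6]

```text
time_s: 17.4
position: [0.4885, -0.0058, 0.0069]
tcp_rot: [[-0.022, 1.0, 0.004], [1.0, 0.022, 0.0], [0.0, 0.004, -1.0]]
force: [1.3, 0.1, 6.8]
finger_gap: 0.0618
grip_force: 24.2
```

Call:
arm_command:
  commands:
    - [0,0,0,0,61.7]
    - [0,0,0,0,61.7]

```text
time_s: 17.6
position: [0.4885, -0.0058, 0.0069]
tcp_rot: [[-0.022, 1.0, 0.004], [1.0, 0.022, 0.001], [0.0, 0.004, -1.0]]
force: [1.2, -0.5, 7.9]
finger_gap: 0.0619
grip_force: 19.3
```

Call:
arm_command:
  commands:
    - [0,0,0,0,61.8]
    - [0,0,0,0,61.8]

```text
time_s: 17.8
position: [0.4885, -0.0057, 0.0069]
tcp_rot: [[-0.022, 1.0, 0.003], [1.0, 0.022, 0.001], [0.001, 0.003, -1.0]]
force: [1.9, 0.4, 7.3]
finger_gap: 0.0622
grip_force: 14.5
```

Call:
arm_command:
  commands:
    - [0,0,-0.6,0,61.9]
    - [0,0,-0.6,0,61.9]

```text
time_s: 18.0
position: [0.4879, -0.0057, 0.007]
tcp_rot: [[-0.023, 1.0, 0.002], [1.0, 0.023, 0.0], [0.0, 0.002, -1.0]]
force: [3.5, 1.6, 2.4]
finger_gap: 0.062
grip_force: 8.0
```

Call:
arm_command:
  commands:
    - [0,0,0,0,62.0]
    - [0,0,0,0,62.0]

```text
time_s: 18.2
position: [0.4878, -0.0057, 0.0069]
tcp_rot: [[-0.022, 1.0, 0.002], [1.0, 0.022, 0.001], [0.0, 0.002, -1.0]]
force: [4.6, 2.8, 3.4]
finger_gap: 0.0619
grip_force: 5.5
```

Call:
arm_command:
  commands:
    - [0,0,0,0,62.05]
    - [0,0,0,0,62.05]

```text
time_s: 18.4
position: [0.4878, -0.0057, 0.0069]
tcp_rot: [[-0.022, 1.0, 0.002], [1.0, 0.022, 0.001], [0.0, 0.002, -1.0]]
force: [5.1, 2.6, 4.8]
finger_gap: 0.0621
grip_force: 4.4
```

```bash
cat >> w.py <<'E'
def grid(du0=-4,du1=42,dv0=-24,dv1=22):
    f=grab('scene'); s=ctrl.read_state(); p=s['position'];u,v=map(int,proj(f,p)); print('rel cols',du0,'u,v',u,v)
    g=cv2.cvtColor(f['color'],cv2.COLOR_RGB2GRAY)[v+dv0:v+dv1,u+du0:u+du1]
    for i in range(len(g)): print(f'{dv0+i:3d}',' '.join(f'{x:3d}' for x in g[i]))
E
python3 -c "
from w import *
goto(.49,-.035,.0085,1.3); grid(-2,26,-14,18)"
```

```text
t 18.4 pos [ 0.4878 -0.0057  0.0069] yaw 1.28 tilt [ 2.2e-03  5.0e-04 -1.0e+00] F [5.1 2.6 4.8] gap 62.1 gf 4.4
shift [-29.3   1.5  -1.6] dist 29.4 roll -0.0003
rel cols -2 u,v 267 192
-14  20  12  12  19  24  38  32  34  45  54  55  50  40  28  30  30  26  29  32  40  65  93 103 106 102 101 105  99
-13  19  10  15  26  41  41  29  39  51  52  51  41  33  32  34  33  27  31  31  30  41  78 103 101 103 101 104 103
-12  10  12  19  33  38  32  38  49  50  52  42  35  29  31  31  28  35  32  29  32  29  59  94 103 103 103 101 105
-11  10   7  16  20  23  30  43  49  53  51  39  29  32  31  34  30  31  31  29  34  32  41  76 101 105 104 104 104
-10  15  19  14  11  13  24  39  53  52  42  31  33  33  28  30  29  31  27  34  33  32  38  80 105 101 108 102 103
 -9   9  17  14  16  11  11  39  54  46  37  33  31  32  29  30  29  30  26  29  31  31  61  89  99 102 105 105 102
 -8  23  16  17  16   9   8  33  49  40  33  32  28  27  33  31  33  34  31  30  32  38  81  95  82  98 106 101  99
 -7  22  15  16  15  10   6  21  38  33  32  26  27  30  29  29  34  31  31  30  33  66  92  88  95 101
[... 2096 characters left out ...]
 135
 12 106 106 108 107 105 106 105 105 105 103 101 103 103 103 105 107 104 104 102 109 109 104 107  88  44  70 118 147
 13 107 107 106 107 103 107 104 102 102 103 103 108 104 109 108 101 104 104 105 108 108 107  98  70  38  92 133 143
 14 107 105 106 106 107 105 101 101 103 102 104 106 106 106 103 105 105 106 111 107 100 102  88  42  67 114 145 146
 15 110 107 105 108 105 103 106 103 106 105 106 108 108 107 108 103 103 112 107 108 102  90  64  42  95 135 143 142
 16 108 106 107 107 103 103 101 101 105 107 106 106 106 109 103 101 110 111 108 106 106  80  44  79 126 142 143 141
 17 106 104 107 107 107 102 104 106 105 106 102 110 109 105 105 106 109 112 104 104  93  59  69 113 141 143 140 142
```

Call:
arm_command:
  commands:
    - [0,0,0,0,62.1]
    - [0,0,0,0,62.1]

```text
time_s: 18.65
position: [0.4877, -0.0057, 0.0068]
tcp_rot: [[-0.022, 1.0, 0.002], [1.0, 0.022, 0.001], [0.0, 0.002, -1.0]]
force: [4.1, 3.0, 4.5]
finger_gap: 0.0623
grip_force: 3.7
```

Call:
arm_command:
  commands:
    - [0,0,0,0,62.15]
    - [0,0,0,0,62.15]

```text
time_s: 18.85
position: [0.4874, -0.0058, 0.0067]
tcp_rot: [[-0.022, 1.0, 0.001], [1.0, 0.022, 0.0], [0.0, 0.001, -1.0]]
force: [4.5, 3.3, 3.5]
finger_gap: 0.062
grip_force: 3.4
```

Call:
arm_command:
  commands:
    - [0,0,0,0,62.2]
    - [0,0,0,0,62.2]

```text
time_s: 19.05
position: [0.4867, -0.0061, 0.0065]
tcp_rot: [[-0.022, 1.0, 0.0], [1.0, 0.022, 0.0], [0.0, 0.0, -1.0]]
force: [3.9, 2.2, 2.3]
finger_gap: 0.0623
grip_force: 3.0
```

```bash
python3 -c "
from w import *
goto(.49,-.035,.0085,1.3); grid(-2,24,-12,14)"
```

```text
t 19.05 pos [ 0.4867 -0.0061  0.0065] yaw 1.26 tilt [ 1.e-04  2.e-04 -1.e+00] F [3.9 2.2 2.3] gap 62.3 gf 3.0
shift [-28.9   2.7  -2. ] dist 29.1 roll -0.0006
rel cols -2 u,v 267 191
-12  16   9  18  34  46  40  29  38  50  51  53  45  31  27  29  33  29  34  31  34  41  80 101 102  99  99
-11  11   9  15  29  33  36  37  48  54  52  45  31  28  34  33  35  30  31  34  30  30  61  92 105 102 105
-10   9  11  17  20  22  32  45  53  54  50  40  32  31  35  30  33  26  27  32  31  32  41  71  95 103 100
 -9   8  18  18  13  15  18  39  56  52  44  34  34  34  27  29  34  33  36  30  30  29  40  79  93  95 106
 -8  10  16  15  16  18  11  33  54  48  34  31  32  31  33  29  36  28  30  29  31  31  60  88  94  99 103
 -7  19  18  20  14  10   8  30  42  38  31  33  31  30  36  33  29  30  32  33  26  39  83  95  89 103 104
 -6  20  15  15  19   5  12  23  32  34  34  31  30  32  29  32  35  31  32  32  31  78 104  93  91  98 107
 -5  17  19  16   7   3   5  23  25  24  30  31  30  28  33  33  33  29  33  29  48  89 101  84 102 104 102
 -4  17  10  12   0  20  29  38  38  41  37  32  30  
[... 1190 characters left out ...]
  65  65  82  96 104 104 104 101 102 107 107 105 102
  8  48  82  95  90  94  94  92  89  90  86  84  84  87  86  84  94 104 105 101 105 104 104 108 105 105 108
  9  48  87 105 104 108 106 104 109 103 105 103  98 100 101 103 103 106 105 105 102 103 106 106 103 105  94
 10  70 100 104 107 106 102 107 106 105 105 104  99 104 101 103 104 104 102 101 101 104 107 109 103 101  79
 11  95 103 107 105 104 103 105 105 104 102 104 105 103 106 105 107 108 105 101 105 110 110  98  99  91  56
 12 103 107 105 110 104 104 106 104 100 105  99 106 102 105 104 106 106 102 105 108 108 107 100  92  73  49
 13 102 105 105 106 107 105 102 104  98 102 105 105 105 103 102 107 107 104 105 107 110 103 106  86  42  71
```

```bash
cat >> w.py <<'E'
from scipy.optimize import least_squares
def fit(J,E,K,e0=-60,yaw=1.3):
    f=np.load('scene0.npy',allow_pickle=True).item(); p=ctrl.read_state()['position'];u,v=map(int,proj(f,p))
    ob=np.array([J,E,K])+[u,v]
    r=least_squares(lambda q:(np.array(pts(f,p,q[0],yaw,[(34,-41.5,30),(-28,-41.5,30),(34,-41.5,-16)],q[1],q[2]))-ob).ravel(),[e0,15,5],diff_step=.1)
    print('e,yg,zg',r.x.round(1),'res',r.fun.round(1)); e,yg,zg=r.x; e=np.radians(e)
    for q in((41.5,30),(-41.5,30),(25,-56),(-25,-56)): dy,dz=q[0]-yg,q[1]-zg; print(q,'horiz',round(dy*np.sin(e)+dz*np.cos(e),1),'vert',round(-dy*np.cos(e)+dz*np.sin(e),1))
E
python3 -c "
from w import *
fit((14.5,7.5),(21.7,-8.5),(9,-3))"
```

```text
e,yg,zg [-73.2  20.7  35.6] res [-1.1 -0.1  0.9  0.5  0.2 -0.4]
(41.5, 30) horiz -21.6 vert -0.6
(-41.5, 30) horiz 57.9 vert 23.3
(25, -56) horiz -30.6 vert 86.5
(-25, -56) horiz 17.3 vert 100.9
```

```bash
python3 - <<'E'
from w import *
f=np.load('scene0.npy',allow_pickle=True).item(); p=ctrl.read_state()['position'];u,v=map(int,proj(f,p)); print(u,v,proj(f,p))
print('tray wall +y top inner at x=.49', np.array(proj(f,[.49,.071,.022]))-[u,v], 'TCP tips', [ (np.array(proj(f,[p[0]+d,p[1]+.01,p[2]]))-[u,v]).round(1) for d in(.031,.049,-.031)])
for zz in(22,30):
  for ax in ([0,0,0],):
    ob=np.array([(14.5,7.3),(21.5,-9),(9.5,-1.5)])+[u,v]
    def fun(q):
        a=np.array(pts(f,p,q[0],1.3,[(34,-41.5,zz),(-28,-41.5,30),(34,-41.5,-16),(34,20,zz)],q[1],q[2])); d=a[3]-a[0]
        return np.r_[(a[:3]-ob).ravel(), 20*d[1]/abs(d[0])]
    r=least_squares(fun,[-60,15,5],diff_step=.1); print(zz,r.x.round(1),r.fun.round(1))
# predicted at candidates
for e,yg,zg in((-62,25,10),(-62,18,7),(-62,30,15)): print(e,yg,zg,(np.array(pts(f,p,e,1.3,[(34,-41.5,30),(34,-41.5,22),(-28,-41.5,30),(34,-41.5,-16),(34,24.5,22),(28,-41.5,-22)],yg,zg))-[u,v]).round(1).tolist())
E
```

```text
267 191 (np.float64(267.5377532696425), np.float64(191.93151730651422))
tray wall +y top inner at x=.49 [22.98759072  8.56957406] TCP tips [array([-1.5,  9.6]), array([-4.4, 14.1]), array([ 8.2, -5.1])]
22 [-61.6  22.8  18. ] [-1.  -0.6  2.4  2.2 -1.6 -1.  -1.2]
30 [-62.5  24.3  22.5] [ 0.1  0.5  2.3  1.4 -1.6 -1.9 -1.4]
-62 25 10 [[16.5, 10.7], [15.4, 8.8], [25.7, -4.8], [9.8, -0.4], [-2.5, 7.5], [9.9, -3.4]]
-62 18 7 [[15.0, 11.2], [13.8, 9.3], [24.1, -4.2], [8.3, 0.2], [-3.8, 8.1], [8.3, -2.8]]
-62 30 15 [[17.2, 9.6], [16.1, 7.7], [26.4, -5.9], [10.5, -1.6], [-1.9, 6.5], [10.5, -4.6]]
```

Call:
arm_command:
  commands:
    - [0,0,0,0,62.3]
    - [0,0,0,0,62.35]
    - [0,0,0,0,62.4]
    - [0,0,0,0,62.45]

```text
time_s: 19.5
position: [0.4851, -0.0068, 0.006]
tcp_rot: [[-0.021, 1.0, -0.003], [1.0, 0.021, -0.0], [-0.0, -0.003, -1.0]]
force: [-1.3, -0.6, 0.4]
finger_gap: 0.0621
grip_force: 0.5
```

Call:
arm_command:
  commands:
    - [0,0,0,0,62.5]
    - [0,0,0,0,62.55]
    - [0,0,0,0,62.6]
    - [0,0,0,0,62.65]

```text
time_s: 19.9
position: [0.4861, -0.0064, 0.0063]
tcp_rot: [[-0.022, 1.0, -0.001], [1.0, 0.022, -0.0], [-0.0, -0.001, -1.0]]
force: [-2.4, -1.1, -1.8]
finger_gap: 0.0629
grip_force: 0.9
```

```bash
python3 -c "
from w import *
goto(.49,-.035,.0085,1.3); grid(-2,26,-16,16)"
```

```text
t 19.9 pos [ 0.4861 -0.0064  0.0063] yaw 1.25 tilt [-0.001 -0.    -1.   ] F [-2.4 -1.1 -1.8] gap 62.9 gf 0.9
shift [-28.7   3.3  -2.2] dist 29.0 roll -0.0008
rel cols -2 u,v 267 191
-16  45  31  19  11  16  31  47  47  46  38  47  42  78 106 107 107 105 101  99 103  97 103 102  90  84  73  62  50
-15  33  22  16   9  27  44  49  46  47  50  55  54  67  82  89  97 101 103 105 103 104 106 103 105 104  99  91  80
-14  25  13   6   7  31  42  50  44  48  59  59  63  62  61  66  81  93 105 106 105 104 105 101 100 101 101 103 102
-13  13  11   4  18  33  42  37  33  40  55  62  64  61  63  58  56  63  79  92 104 106 106 103 102 101 105 102 104
-12  11   7  14  27  40  46  29  15  28  34  42  53  58  63  62  44  41  55  71  83  90  91  96  99 103 102 103 104
-11  10   6  15  24  32  30  23  19  23  26  26  31  38  44  45  34  37  55  57  59  63  71  79  90 100 103 106 105
-10   9  13  16  22  21  22  15  25  23  23  26  23  24  27  31  25  36  50  64  59  61  59  60  70  75  89 104 104
 -9   9  12  15  14  15  13  19  22  22  26  22  21  27  25  26  21  34  51  56  62  59  59  56  59  52  8
[... 2093 characters left out ...]
  34
 10  62  84  75  62  60  62  62  62  62  60  61  62  61  60  61  62  62  58  53 103 145 121  86 102 103  80  46  71
 11  93 100  97  87  82  72  63  61  61  58  61  61  62  60  61  64  63  62  56 103 132 102  83  99  91  59  61 106
 12 106 105 109 104  95  95  88  75  61  60  60  60  59  60  61  58  59  60  54 103 119  87  96  91  70  48  96 137
 13 102 105 106 105 102 105 105  95  86  72  65  59  60  63  60  60  61  56  56  79  96  87 105  87  44  70 121 141
 14 103 109 108 105 105 106 107 105 101  89  88  84  75  66  59  59  56  64  59  59  88 102  97  72  38  92 138 144
 15 107 108 105 104 104 106 103 103 101 101 105 103  95  86  77  63  61  63  58  75  94 101  87  42  65 119 146 144
```

It fell forward flat: the ear's lower edge slope gives e≈-88°. A bright strip beyond the rack's end suggests the rack sits a few mm back on the cover, so I'll measure the offset.

```bash
python3 - <<'E'
from w import *
f=grab('scene'); s=ctrl.read_state(); p=s['position'];u,v=map(int,proj(f,p))
P=lambda a,b,z:(onz(f,u+a,v+b,z)*1000).round(1)
print('cover ear J bottom-ish z=12/4',P(16.8,15,.012),P(16.8,15,.004))
print('ear top end edge K (34) z=.050',P(17,8.5,.050),'ear top other',P(0,3,.05))
print('rack top edge pts z=.056',P(22,-7,.056),P(19.5,-3,.056),P(17,1,.056),P(15.5,3.5,.056))
print('dark/white boundary z=.012',P(21.5,0.5,.012),P(19.5,4,.012),P(18.3,6,.012))
print('white/tray boundary outer z=.012',P(24.5,2,.012),P(22.8,5,.012),P(21,8.5,.012),P(18.5,13,.012))
print('ear-left bottom',P(0,10.3,.012),P(8,13,.012))
E
```

```text
cover ear J bottom-ish z=12/4 [512.7  62.4  12. ] [507.8  60.1   4. ]
ear top end edge K (34) z=.050 [515.6  63.8  50. ] ear top other [521.3  11.8  50. ]
rack top edge pts z=.056 [463.6  53.4  56. ] [479.9  53.5  56. ] [496.   53.7  56. ] [505.9  53.9  56. ]
dark/white boundary z=.012 [459.2  50.9  12. ] [473.6  51.5  12. ] [481.8  51.6  12. ]
white/tray boundary outer z=.012 [460.   61.4  12. ] [472.3  61.8  12. ] [486.2  62.8  12. ] [504.   63.6  12. ]
ear-left bottom [521.   10.9  12. ] [518.5  36.3  12. ]
```

The rack lies flat, about 10 mm back on the cover, which is within limits. I'll open, rise to the handle and grip it.

Call:
arm_command:
  commands:
    - [0,0,0,0,66]
    - [0,0,0,0,74]
    - [0,0,0,0,76]
    - [0,0,0,0,76]

```text
time_s: 20.4
position: [0.487, -0.0062, 0.0067]
tcp_rot: [[-0.022, 1.0, 0.001], [1.0, 0.022, 0.0], [0.0, 0.001, -1.0]]
force: [0.2, -0.4, 0.3]
finger_gap: 0.076
grip_force: 0.0
```

Call:
arm_command:
  commands:
    - [0,0,-12,0,76]
    - [0,0,-26,0,76]
    - [0,0,-42,0,76]
    - [0,0,-54,0,76]
    - [0,0,-54,0,76]
    - [0,0,-54,0,76]

```text
time_s: 21.0
position: [0.4868, -0.006, 0.061]
tcp_rot: [[-0.022, 1.0, 0.001], [1.0, 0.022, 0.0], [0.0, 0.001, -1.0]]
force: [-0.0, 0.1, -0.9]
finger_gap: 0.0761
grip_force: 0.0
```

```bash
python3 - <<'E'
from w import *
goto(.483,.0115,.060,1.3)
f=grab('scene')
P=lambda q:proj(f,q)
# rib and faces: print rack top end edge & ear again
g=cv2.cvtColor(f['color'],cv2.COLOR_RGB2GRAY)
for x in(.46,.475,.49,.505):
    ys=np.arange(.03,.085,.002); print(x,[int(cv2.getRectSubPix(g,(1,1),tuple(map(float,P([x,y,.056])))) [0,0]) for y in ys])
E
```

```text
t 21.0 pos [ 0.4868 -0.006   0.061 ] yaw 1.28 tilt [ 1.1e-03  5.0e-04 -1.0e+00] F [-0.   0.1 -0.9] gap 76.1 gf 0.0
shift [17.6 -3.4  1. ] dist 17.9 roll -0.0003
0.46 [57, 58, 59, 59, 60, 60, 59, 59, 59, 56, 52, 52, 74, 91, 104, 101, 100, 99, 99, 101, 102, 102, 102, 101, 101, 94, 71, 41]
0.475 [25, 36, 47, 57, 60, 61, 60, 60, 60, 59, 50, 35, 25, 23, 42, 64, 85, 95, 102, 101, 102, 104, 102, 100, 102, 92, 77, 57]
0.49 [53, 57, 60, 60, 60, 58, 58, 59, 59, 58, 52, 39, 26, 23, 22, 21, 52, 91, 127, 139, 135, 115, 97, 89, 95, 98, 83, 64]
0.505 [56, 55, 56, 57, 58, 59, 59, 60, 58, 57, 53, 43, 28, 19, 18, 22, 37, 71, 108, 136, 137, 123, 99, 91, 94, 99, 84, 61]
```

Call:
arm_command:
  commands:
    - [9,-2,0,0,60]
    - [17.5,-3.5,1,0,40]
    - [17.5,-3.5,1,0,24]
    - [17.5,-3.5,1,0,18]
    - [17.5,-3.5,1,0,16]
    - [17.5,-3.5,1,0,14.5]
    - [17.5,-3.5,1,0,14.2]
    - [17.5,-3.5,1,0,14]

```text
time_s: 21.85
position: [0.4828, 0.0109, 0.0595]
tcp_rot: [[-0.022, 1.0, 0.0], [1.0, 0.022, -0.0], [-0.0, 0.0, -1.0]]
force: [-0.5, 1.1, 0.3]
finger_gap: 0.0152
grip_force: 0.1
```

Call:
arm_command:
  commands:
    - [0,0,0,0,10]
    - [0,0,0,0,5]
    - [0,0,0,0,5]
    - [0,0,0,0,5]

```text
time_s: 22.25
position: [0.4826, 0.0109, 0.0595]
tcp_rot: [[-0.022, 1.0, -0.0], [1.0, 0.022, -0.0], [-0.0, -0.0, -1.0]]
force: [-0.3, -0.5, -0.4]
finger_gap: 0.014
grip_force: 30.0
```

```bash
python3 - <<'E'
from w import *
goto(.483,.0115,.060,1.3)
E
```

```text
t 22.25 pos [0.4826 0.0109 0.0595] yaw 1.25 tilt [-1.e-04 -1.e-04 -1.e+00] F [-0.3 -0.5 -0.4] gap 14.0 gf 30.0
shift [ 0.6  0.4 -0.5] dist 0.9 roll -0.001
```

Call:
arm_command:
  commands:
    - [2,0,0,0,5]
    - [4,0,0,0,5]
    - [6,0,0,0,5]
    - [8,0,0,0,5]
    - [10,0,0,0,5]
    - [12,0,0,0,5]
    - [14,0,0,0,5]
    - [16,0,0,0,5]

```text
time_s: 23.05
position: [0.4824, 0.0272, 0.0595]
tcp_rot: [[-0.022, 1.0, 0.0], [1.0, 0.022, -0.0], [-0.0, 0.0, -1.0]]
force: [-0.2, -2.3, -0.4]
finger_gap: 0.0136
grip_force: 30.0
```

```bash
cat >> w.py <<'E'
def edges():
    f=grab('scene'); g=cv2.cvtColor(f['color'],cv2.COLOR_RGB2GRAY)
    for x,z in((.47,.056),(.49,.012),(.47,.012)):
        ys=np.arange(.04,.09,.002); print(x,z,[int(cv2.getRectSubPix(g,(1,1),tuple(map(float,proj(f,[x,y,z]))))[0,0]) for y in ys])
E
python3 -c "
from w import *
goto(.483,.0115,.060,1.3); edges()"
```

```text
t 23.05 pos [0.4824 0.0272 0.0595] yaw 1.26 tilt [ 0.e+00 -1.e-04 -1.e+00] F [-0.2 -2.3 -0.4] gap 13.6 gf 30.0
shift [-15.7   0.3  -0.5] dist 15.7 roll -0.0007
0.47 0.056 [23, 22, 24, 34, 44, 54, 59, 60, 59, 59, 60, 61, 59, 52, 36, 26, 42, 64, 87, 97, 96, 77, 61, 68, 104]
0.49 0.012 [98, 98, 101, 94, 91, 82, 66, 34, 23, 24, 22, 20, 24, 42, 67, 70, 63, 62, 87, 120, 135, 141, 141, 143, 144]
0.47 0.012 [60, 60, 59, 59, 60, 61, 58, 49, 37, 23, 21, 21, 32, 57, 80, 71, 59, 64, 94, 127, 136, 140, 142, 141, 140]
```

Call:
arm_command:
  commands:
    - [1,0,0,0,5]
    - [2,0,0,0,5]
    - [3,0,0,0,5]
    - [3,0,0,0,5]

```text
time_s: 23.5
position: [0.4823, 0.0291, 0.0596]
tcp_rot: [[-0.021, 1.0, 0.0], [1.0, 0.021, -0.001], [-0.001, 0.0, -1.0]]
force: [-0.3, -5.7, 1.0]
finger_gap: 0.0137
grip_force: 30.0
```

Call:
arm_command:
  commands:
    - [1,0,0,0,5]
    - [2,0,0,0,5]
    - [2,0,0,0,5]

```text
time_s: 23.8
position: [0.4823, 0.0294, 0.0597]
tcp_rot: [[-0.02, 1.0, 0.0], [1.0, 0.02, -0.003], [-0.003, 0.0, -1.0]]
force: [-1.6, -8.8, 3.2]
finger_gap: 0.0137
grip_force: 30.0
```

```bash
python3 -c "
from w import *
goto(.483,.0115,.060,1.3); edges()"
```

```text
t 23.8 pos [0.4823 0.0294 0.0597] yaw 1.17 tilt [ 4.0e-04 -2.9e-03 -1.0e+00] F [-1.6 -8.8  3.2] gap 13.7 gf 30.0
shift [-17.9   0.4  -0.3] dist 17.9 roll -0.0024
0.47 0.056 [28, 26, 25, 25, 32, 45, 53, 60, 59, 58, 59, 60, 59, 58, 49, 37, 21, 37, 70, 90, 95, 76, 58, 65, 103]
0.49 0.012 [96, 97, 100, 94, 93, 86, 70, 34, 24, 25, 23, 21, 22, 41, 69, 71, 64, 60, 83, 117, 135, 142, 141, 141, 140]
0.47 0.012 [59, 58, 60, 60, 60, 59, 57, 53, 44, 32, 21, 19, 33, 57, 80, 72, 59, 65, 92, 124, 138, 142, 141, 141, 142]
```

Call:
arm_command:
  commands:
    - [-1.5,0,0,0,5]
    - [-3,0,0,0,5]
    - [-3.5,0,0,0,5]
    - [-3.5,0,-2,0,5]
    - [-3.5,0,-4,0,5]
    - [-3.5,0,-6,0,5]
    - [-3.5,0,-8,0,5]
    - [-3.5,0,-10,0,5]

```text
time_s: 24.65
position: [0.4823, 0.029, 0.0697]
tcp_rot: [[-0.022, 1.0, 0.0], [1.0, 0.022, 0.0], [0.0, 0.0, -1.0]]
force: [0.1, -0.6, -2.5]
finger_gap: 0.0139
grip_force: 30.0
```

Call:
arm_command:
  commands:
    - [0,0,-3,0,5]
    - [0,0,-6,0,5]
    - [0,0,-9,0,5]
    - [0,0,-12,0,5]
    - [0,0,-15,0,5]
    - [0,0,-18,0,5]
    - [0,0,-21,0,5]
    - [0,0,-24,0,5]

```text
time_s: 25.45
position: [0.4823, 0.0286, 0.0938]
tcp_rot: [[-0.022, 1.0, 0.0], [1.0, 0.022, 0.0], [0.0, 0.0, -1.0]]
force: [0.2, 0.4, -2.6]
finger_gap: 0.0141
grip_force: 30.0
```

Call:
arm_command:
  commands:
    - [0,0,-3,0,5]
    - [0,0,-6,0,5]
    - [0,0,-10,0,5]
    - [0,0,-15,0,5]
    - [0,0,-25,0,5]
    - [0,0,-40,0,5]
    - [0,0,-60,0,5]
    - [0,0,-70,0,5]

```text
time_s: 26.25
position: [0.4832, 0.0285, 0.1654]
tcp_rot: [[-0.022, 1.0, 0.002], [1.0, 0.022, 0.001], [0.001, 0.002, -1.0]]
force: [0.4, -0.6, -2.1]
finger_gap: 0.0134
grip_force: 30.0
```

```bash
python3 - <<'E'
from w import *
goto(.54,.334,.163,1.3)
f=grab('scene'); c=f['color']
u,v=map(int,proj(f,[.48,.03,.03])); g=cv2.cvtColor(c,cv2.COLOR_RGB2GRAY)
print(u,v)
for i in range(v-20,v+22): print(i,' '.join(f'{x:3d}' for x in g[i,u-18:u+20]))
E
```

```text
t 26.25 pos [0.4832 0.0285 0.1654] yaw 1.24 tilt [ 2.4e-03  7.0e-04 -1.0e+00] F [ 0.4 -0.6 -2.1] gap 13.4 gf 30.0
shift [304.2  63.4   2.7] dist 310.7 roll -0.001
279 190
170  25  20  25  22  23  23  21  25  23  23  21  27  26  24  32  39  48  54  60  57  60  58  63  57  61  56  58  58  55  48  33  18  16  13  27  91 133 136
171  22  27  24  22  22  25  25  23  22  20  24  28  23  25  24  22  31  35  44  48  58  57  58  57  56  58  59  59  53  37  19  17  18  15  53 107 135 133
172  26  17  23  21  22  25  24  24  27  23  18  23  24  21  22  26  17  25  27  30  39  46  50  58  60  61  59  55  41  23  18  18  22  35  88 127 132 133
173  24  17  28  26  23  26  24  26  21  21  26  25  29  24  25  24  22  20  27  21  23  30  34  42  45  58  61  51  31  17  14  19  16  48 100 126 126 131
174  52  27  24  20  26  27  23  25  20  23  28  29  24  24  22  24  25  26  19  22  26  24  22  26  29  40  44  37  18  22  26  12  24  47  76  84  93 114
175  88  80  71  52  28  25  21  25  23  24  21  22  26  21  26  21  26  20  21  20  22  20  25  23  23  25  24  23  20  21  16  16  33  42  44  45  
[... 4922 characters left out ...]
  83  76  69  67  85 105  90  63  39  91 132 141 141 141 142 141 137 140 142
208 104 101 105 103 105 108 106 106 102 103 102  99 105 103 101 105 103 103 102  99  97  94  93 100 106  83  40  81 126 144 142 141 143 144 142 139 139 141
209 108 105 104 110 104 104 105 107 101 102 106 106 103 102 105 105 101 109 104 103 109 108 103 107  93  57  66 117 144 141 140 140 135 141 139 142 141 141
210 106 107 106 108 103 103 104 107 101 103 102 104 104 106 105 107 105 104 104 107 108 110 100  97  73  52  98 133 141 141 142 140 141 139 139 140 140 139
211 106 104 105 109 102 107 107 103 102 103 105 104 105 104 105 103 104 102 105 110 108 104 102  85  46  68 121 143 145 143 143 143 141 139 140 142 139 140
```

The rack is off. The grid shows six dark bores in a regular 2 x 3 pattern on the cover (scene pixels about (271,180), (279,183), (287,187), (268,187), (275,190), (283,193)), so all the bushings stand. Next I'll carry the rack to the mat.

Call:
arm_command:
  commands:
    - [20,4,0,0,5]
    - [55,12,0,0,5]
    - [95,20,0,0,5]
    - [135,28,0,0,5]
    - [175,37,0,0,5]
    - [215,45,0,0,5]
    - [255,53,0,0,5]
    - [285,60,0,0,5]

```text
time_s: 27.1
position: [0.5354, 0.318, 0.1627]
tcp_rot: [[-0.024, 1.0, -0.001], [1.0, 0.024, 0.0], [0.0, -0.001, -1.0]]
force: [0.7, -0.9, -2.3]
finger_gap: 0.0135
grip_force: 30.0
```

Call:
arm_command:
  commands:
    - [12,2,0,0,5]
    - [20,4,20,0,5]
    - [20,4,50,0,5]
    - [20,4,75,0,5]
    - [20,4,92,0,5]
    - [20,4,102,0,5]
    - [20,4,102,0,5]
    - [20,4,102,0,5]

```text
time_s: 27.9
position: [0.5404, 0.3349, 0.0623]
tcp_rot: [[-0.021, 1.0, 0.001], [1.0, 0.021, 0.001], [0.001, 0.001, -1.0]]
force: [-0.1, 0.4, -2.5]
finger_gap: 0.0137
grip_force: 30.0
```

```bash
python3 -c "
from w import *
goto(.54,.334,.0515,1.3)"
```

```text
t 27.9 pos [0.5404 0.3349 0.0623] yaw 1.23 tilt [ 1.2e-03  6.0e-04 -1.0e+00] F [-0.1  0.4 -2.5] gap 13.7 gf 30.0
shift [-0.9 -0.4 10.8] dist 10.8 roll -0.0012
```

Call:
arm_command:
  commands:
    - [0,0,3,0,5]
    - [0,0,6,0,5]
    - [0,0,8,0,5]
    - [0,0,9.5,0,5]
    - [0,0,10.5,0,5]
    - [0,0,10.5,0,5]

```text
time_s: 28.5
position: [0.5396, 0.335, 0.0515]
tcp_rot: [[-0.022, 1.0, -0.0], [1.0, 0.022, 0.0], [0.0, -0.0, -1.0]]
force: [-1.8, -1.5, 2.7]
finger_gap: 0.014
grip_force: 30.0
```

Call:
arm_command:
  commands:
    - [0,0,0.5,0,5]
    - [0,0,1,0,5]
    - [0,0,1,0,5]

```text
time_s: 28.8
position: [0.5396, 0.335, 0.0515]
tcp_rot: [[-0.022, 1.0, -0.0], [1.0, 0.022, 0.001], [0.001, -0.0, -1.0]]
force: [-5.2, -2.7, 10.7]
finger_gap: 0.0139
grip_force: 30.0
```

Contact with the mat comes at the expected height. I'll open and retreat upward.

Call:
arm_command:
  commands:
    - [0,0,-1,0,16]
    - [0,0,-1,0,24]
    - [0,0,-1,0,34]
    - [0,0,-1,0,40]
    - [0,0,-1,0,40]

```text
time_s: 29.3
position: [0.5396, 0.3349, 0.0508]
tcp_rot: [[-0.022, 1.0, 0.0], [1.0, 0.022, -0.0], [-0.0, 0.0, -1.0]]
force: [0.0, -0.4, 0.4]
finger_gap: 0.0402
grip_force: 0.0
```

Call:
arm_command:
  commands:
    - [0,0,-15,0,40]
    - [0,0,-35,0,40]
    - [0,0,-60,0,40]
    - [0,0,-90,0,40]
    - [0,0,-120,0,40]
    - [0,0,-120,0,40]
    - [0,0,-120,0,40]

```text
time_s: 30.0
position: [0.54, 0.3352, 0.1724]
tcp_rot: [[-0.022, 1.0, 0.002], [1.0, 0.022, 0.002], [0.002, 0.002, -1.0]]
force: [-0.7, -0.1, -0.4]
finger_gap: 0.04
grip_force: 0.0
```

```bash
python3 - <<'E'
from w import *
goto(.54,.334,.17,1.3)
f=grab('scene'); g=cv2.cvtColor(f['color'],cv2.COLOR_RGB2GRAY)
# bores: local dark minima at cover, expected grid check
for (a,b) in((271,180),(279,184),(287,187),(268,187),(275,190),(283,193)): print((a,b),int(g[b-1:b+2,a-1:a+2].min()),end=' ')
# rack on mat: outline of grey top at z=.048
print()
for z in(.048,):
  for y in(.31,.335,.36): print(y,[int(cv2.getRectSubPix(g,(1,1),tuple(map(float,proj(f,[x,y,z]))))[0,0]) for x in np.arange(.49,.60,.004)])
  for x in(.525,.555): print(x,[int(cv2.getRectSubPix(g,(1,1),tuple(map(float,proj(f,[x,y,z]))))[0,0]) for y in np.arange(.28,.40,.004)])
E
```

```text
t 30.0 pos [0.54   0.3352 0.1724] yaw 1.26 tilt [ 0.0016  0.0016 -1.    ] F [-0.7 -0.1 -0.4] gap 40.0 gf 0.0
shift [-1.2 -0.   2.4] dist 2.7 roll -0.0008
(271, 180) 14 (279, 184) 15 (287, 187) 10 (268, 187) 6 (275, 190) 9 (283, 193) 14 
0.31 [133, 137, 113, 43, 10, 21, 49, 54, 53, 41, 33, 31, 35, 39, 51, 60, 61, 60, 61, 52, 30, 21, 27, 25, 25, 21, 12, 10]
0.335 [98, 56, 11, 8, 8, 23, 50, 58, 60, 42, 26, 25, 20, 26, 43, 59, 59, 58, 59, 49, 25, 23, 22, 24, 23, 22, 12, 5]
0.36 [11, 5, 8, 13, 13, 30, 48, 51, 53, 45, 42, 47, 47, 49, 57, 58, 58, 59, 58, 47, 29, 23, 24, 22, 23, 17, 8, 9]
0.525 [9, 12, 8, 31, 59, 58, 59, 49, 49, 52, 48, 52, 49, 49, 49, 49, 46, 45, 43, 45, 47, 59, 59, 56, 25, 11, 14, 12, 11, 87]
0.555 [10, 10, 10, 28, 58, 58, 58, 59, 59, 60, 59, 58, 58, 60, 59, 59, 60, 62, 59, 60, 58, 55, 61, 59, 39, 11, 9, 8, 11, 5]
```

The rack's top spans x 0.511–0.568 and y 0.293–0.376 at the height expected of a rack standing mouth-down, so it lies flat, centred on the mat. The six bores are unchanged. I'll hand in.

```bash
python3 -c "
from cell import ctrl
print(ctrl.sign_off())"
```

```text
the job is handed in; nothing more can be done
None
```

The job is handed in at about 30 s of the 64 s: the camera data show six bushings standing on the cover in the tray and the empty rack mouth-down on the mat, but sign-off returned no verdict, and the stack slipped in the grip and dropped about 28° onto its cover during the turn.

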